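# Tighten the card press with its turning bar

### The arm

A 7-joint arm with a two-finger parallel gripper is mounted at the origin on a cart in front of the work surface, level with it; the furniture and walls round the work are solid. World frame = base frame: x ahead of the robot, y to its left, z up, the work surface at z = 0. Lengths are in mm, angles in rad, forces in N, time in s.
With the tool pointing down it reaches from about 425 to 1025 mm from the base axis. Payload 3.6 kg.
Tool frame: the origin (TCP) lies at the very end of the fingers, on their centre line; the grasp point (between the pads) lies bot.hold_point_z behind it (bot.hold_point_z is the distance from the TCP to the grasp point, in mm); z points along the fingers, y is the direction in which the jaws open and shut (so a half turn about z gives the same grasp; the last joint's range is limited). The gripper opens to 85 mm and grips with 20 to 120 N. Pads are 22 mm wide; open, the fingers measure 114 mm over their backs; the gripper's body (76 mm by 85 mm) begins 54 mm behind the grasp point. The pads swing forward as they close: fully open they stand 13 mm farther back than shut.
Start: joints at [-1.371, 0.591, 0.048, 1.609, -0.033, 0.943, -0.034], TCP at [209.255, 694.148, 231.302] pointing down, gripper open.
Joint ranges: [-2.69, 2.69], [-0.47, 2.24], [-1.27, 1.36], [0.19, 2.51], [-1.53, 4.68], [0.08, 2.07], [-3.09, 3.09]. Speed limits (rad/s): [2.57, 2.57, 3.14, 3.14, 3.14, 3.14, 3.14].

### API

Orientations are given as a unit quaternion [w, x, y, z].
In Python, from station import bot gives the robot as it stands.
- The arm moves only by the tool servo_tool, never from a script. Its argument "increments" is one flat list of numbers, 4 for each row, row after row: the shift along the world's x, y, z in mm, then the turn about the world's z in rad. In form: [tx, ty, tz, turn, tx, ty, tz, turn, ...]. A call has 1 to 5 rows; each row is the pose to reach, as a shift and turn from the pose commanded when the call began; what a row does not reach only later rows make up. A row lasts 1/10 s, in which the tool goes at most 50 mm and 8.59 degrees, less where a joint would pass 70% of its speed; a pose out of reach is approached as far as the arm can. A call with a gripper value outside its range is refused whole. "hand" is the closure in counts, from 0 (fully open) to 255 (shut), set as the call begins (left out, the last holds). The fingers move at their own pace and stop on an object; "grip_force" is the grip in N (left out, the last holds). Time passes only in rows, so rows that repeat a pose let the fingers close. It gives the time, the measured TCP pose, the force and the opening at its end, in the units of the state.
- bot.get_state(): the state, without advancing time (a new reading comes with each control period).
- bot.get_image(name): name is "scene" or "top"; returns (picture, depth): 384x512x3 uint8, red, green, blue; 384x512 float32, mm along the optical axis (not along the pixel's ray), 0 where there is no reading.
- bot.camera_model(name): a dict with "fx", "fy", "cx", "cy" (pixels), "rvec" (rotation vector, rad) and "tvec" (3), from world to camera coordinates, as OpenCV has them. Camera axes: x right, y down, z forward; pixel columns grow to the right and rows downward; lengths in mm; the calibration is good to about 2 mm. A picture is of the moment at which its call begins. camera_model takes no time and is no camera call.
- bot.sign_off(): hands the job in, once; it reports no verdict.
Trained networks look in the newest picture that a camera, given by its name, has taken for a name from the list of things; names that differ only in an ending like _2 or _b are one class to them, and where a whole thing is asked for, a point or a joint stands for the part that bears it (a point fixed in the world has none). Each returns a list of dicts, best first, with "p" (0 to 1); they miss things now and then, are a little off and sometimes report something else, mostly with a low value. They report only what shows in the picture. A call takes as long as a camera call. They do not tell look-alikes from the thing itself.
- bot.silhouettes(thing, camera): "region" (384x512 bool, what is visible of it) and "point" ([column, row] in pixels, amid what is visible of it).
- bot.place_of(thing, camera): "point" ([column, row] in pixels: a listed point, or the origin of a listed thing).
The state is a dict: "clock": time; "qpos": joint angles; "qd": joint speeds; "joint_torque": joint torques, N m; "eef_pos": TCP position; "eef_rot": TCP orientation; "contact_force": force on the tool from outside, world axes, zero at the start; "wrist_torque": the same for the moment, N m; "width": finger opening in mm.
Only numpy, scipy, OpenCV 4.12 (cv2) and the standard library are available. Lean on these libraries where they do the work, as an engineer would, in place of code of your own. Each camera call takes 0.05 s, during which the arm holds its last target.

### The job

Press the pile of cards in the small press: stand the turning bar in a socket of the round collar and push the collar round clockwise (seen from above), moving the bar to a fresh socket when the cross beam stops it, until the cards are firmly pressed and pushing the bar takes about 13 N (the bare thread drags with about 5 N). Do it gently: touch the press with the bar alone, do not force the bar or crush the cards, and leave the things round about where they are. Then put the bar back upright in its wooden block.

Things in the scene. Friction and masses are not known exactly. Their poses are not given: they have to be found in the camera images.
- press: Small grey card press, fixed to the table. Origin at table level under its middle; x along its two cross beams (away from the robot), y to the robot's left, z up. Base 188 x 104 x 14 mm; two steel columns 16 mm thick at x = +-80 mm, capped 121 mm up. The round collar sits on the middle axis between lower and upper beam. On the axis a small boss and the indicator pin stand on the upper beam.
- upper_beam (a point): Middle of the top of the upper beam, 116 mm above the table, axes as the press. A flat steel bar 20 mm wide (y), 10 mm thick, lying along x above the collar from column to column, its underside 2 mm above the collar. A bar standing in a socket cannot pass it: on either side of it (y > 0 or y < 0) a stroke covers at most about 135 degrees.
- collar_top (a point): Centre of the collar's top face, 104 mm above the table; turns with the collar (which does not rise or sink), z up. Steel disc 124 mm across, 18 mm thick, with 10 square sockets in its top face, 12.5 x 12.5 mm, 14 mm deep, middles 46 mm from the axis at 0, 36, 72, ... degrees counter-clockwise from this point's x axis. It stays where left.
- pile_top (a point): Middle of the top of the pile of cards (112 x 84 mm) in the press, 44 mm above the table; fixed, axes as the press. The round platen (96 mm across, under the lower beam) starts 10.8 to 14.4 mm above it and goes down 4.8 mm per rad of collar turn clockwise (2.25 to 3.0 rad). Till it meets the cards the thread drags with 0.2 to 0.3 N m: 4 to 6.5 N at a socket in motion, less at rest.
- pin_top (a point): Top of the brass indicator pin (8 mm thick) on the press's middle axis, z up; shows the pressure. It stands 5 mm above the boss until the platen meets the cards, then rises 8 mm per rad of further turn, while the moment starts at 0.3 to 0.4 N m and grows by 0.6 N m per rad: 13 N at a socket is 0.3 to 0.5 rad, 2.5 to 4 mm. Let go, it springs back to about 2.5 mm at most.
- boss_top (a point): Top of the dark boss (18 mm across) on the upper beam's middle, 119.5 mm above the table; fixed, axes as the press.
- bar: Loose steel turning bar standing upright in the holder, 0.09 kg. Origin at its lower tip, z along the bar. A round rod 10 mm thick with a coned tip (4 mm long) from 0 to 32 mm, then a dark square handle 14 x 14 mm from 32 to 92 mm, its sides along the bar's x and y. Stood in a collar socket its handle begins 18 mm above the collar.
- bar_tip (a point): Lower tip of the bar (same as its origin).
- holder: Wooden block 58 x 58 x 36 mm fixed to the table at the left of the press, origin under its middle, z up. In the middle of its top a square hole 12.5 x 12.5 mm, 28 mm deep (its floor is 8 mm above the table): the bar's place. Between it and the press stand wire racks of sticker packs up to 135 mm high; right of the press a wooden box up to 157 mm high.
- tape_roll: Bystander: loose roll of paper tape, 51 mm across, 18 mm high, origin under its middle.
- ink_pad: Bystander: loose black ink pad 69 x 86 x 21 mm, origin under its middle.
- card_box: Bystander: loose flat box 68 x 100 x 18 mm, origin under its middle.
- slim_carton: Bystander: loose white carton 85 x 110 x 12 mm, origin under its middle.
Not all that is in view belongs to the job. Several things have the shape of the bar; the one meant has the colours described above.

How it is judged:
By the outcome, as a careful person would: the job done as asked, in the order asked, and still so for the second after the job is handed in, with the robot touching nothing.
It also fails if it takes over 64 s, if anything falls off the work surface, if the arm or the gripper's body presses on something with over 40 N, if the wrist force passes 120 N, or if a joint passes its speed limit or range.

## Working session

There is one attempt and no reset: what is moved stays moved. The work goes in short steps, Python scripts to look and compute and a tool call to move; the robot and the scene stay as the last step left them, time stands still between calls to the robot, and variables do not carry over. Pictures are saved under pics/ and viewed, and the job is handed in when it is done.

Besides the shell and the picture viewer there is one more tool, called after "Request:" as a command line: name --argument value ..., lists and objects as JSON in quotes. servo_tool: Moves the arm, as the interface text tells. Its arguments: {"type":"object","properties":{"increments":{"type":"array","items":{"type":"number"}},"hand":{"type":"number"},"grip_force":{"type":"number"}},"required":["increments"]}

```bash
ls; mkdir -p pics; cat > h.py <<'E'
import numpy as np, cv2
from station import bot
def cam(n):
    m=bot.camera_model(n); K=np.array([[m['fx'],0,m['cx']],[0,m['fy'],m['cy']],[0,0,1]]); R=cv2.Rodrigues(np.array(m['rvec'],float))[0]; t=np.array(m['tvec'],float).reshape(3); return K,R,t
def at_z(n,p,z):
    K,R,t=cam(n); d=R.T@np.linalg.inv(K)@np.array([p[0],p[1],1.]); c=-R.T@t; return c+d*(z-c[2])/d[2]
def proj(n,P):
    K,R,t=cam(n); q=K@(R@np.array(P,float)+t); return q[:2]/q[2]
def depthpt(n,p,D):
    K,R,t=cam(n); return R.T@(np.linalg.inv(K)@np.array([p[0],p[1],1.])*D-t)
def save(name,im,crop=None,s=1):
    if crop: im=im[crop[1]:crop[3],crop[0]:crop[2]]
    im=cv2.resize(im,None,fx=s,fy=s,interpolation=cv2.INTER_CUBIC); cv2.imwrite('pics/'+name+'.png',im[:,:,::-1])
E
python3 - <<'E'
from h import *
for n in('scene','top'):
    im,d=bot.get_image(n); save(n+'0',im,None,1.5); np.savez(n+'0.npz',im=im,d=d)
    K,R,t=cam(n); print(n,K[0,0],-R.T@t,R[2])
    for th in ['press','upper_beam','collar_top','pin_top','boss_top','bar','bar_tip','holder','pile_top']:
        r=bot.place_of(th,n); print(th,[(np.round(x['point'],1).tolist(),round(x['p'],2)) for x in r][:4])
s=bot.get_state();print(s); print(bot.hold_point_z)
E
```

```text
pics
scene 360.18406171641027 [ -8.56372844 732.3818229  633.5067912 ] [ 0.51372318 -0.63861265 -0.57294186]
press [([291.2, 177.7], 0.93)]
upper_beam [([214.7, 242.2], 0.57)]
collar_top [([291.8, 148.3], 0.72)]
pin_top []
boss_top [([294.1, 144.6], 0.77)]
bar [([212.6, 242.5], 0.7), ([196.9, 262.6], 0.53), ([291.4, 178.3], 0.36)]
bar_tip [([218.6, 246.8], 0.61), ([196.1, 265.9], 0.45)]
holder [([213.8, 248.7], 0.96)]
pile_top [([289.7, 166.3], 0.83)]
top 371.19281089227434 [376.25277489 143.88162911 930.24005847] [ 0.11174634  0.0320534  -0.99321968]
press [([373.6, 174.3], 0.83)]
upper_beam [([388.8, 167.4], 0.94)]
collar_top [([384.6, 165.9], 0.58)]
pin_top []
boss_top [([386.5, 165.8], 0.61)]
bar [([219.7, 189.8], 0.45)]
bar_tip [([192.8, 193.3], 0.64)]
holder [([220.7, 190.1], 0.96), ([161.7, 218.5], 0.34)]
pile_top []
{'clock': 1.0, 'qpos': array([-1.37145287,  0.59115779,  0.04839678,  1.60851439, -0.0333189 ,
        0.94272623, -0.03367678]), 'qd': array([-3.97556937e-04,  8.97140032e-04,  1.49830842e-04, -5.67972925e-04,
        1.61868336e-04, -8.13043107e-04, -1.07276007e-05]), 'joint_torque': array([ 4.50295702e-04, -5.48646426e+01,  1.54628053e+00, -1.98539829e+01,
        9.40884434e-03,  1.42253601e-03,  5.91927872e-06]), 'eef_pos': array([209.27784641, 694.1268535 , 231.32743209]), 'eef_rot': array([ 3.33089860e-06,  1.45875635e-01,  9.89302936e-01, -1.85352425e-07]), 'contact_force': array([0.66336312, 0.18440755, 0.39561479]), 'wrist_torque': array([ 0.02474814, -0.00416634,  0.00266836]), 'width': 85.41160693954967}
18.700000000000003
```

View pics/scene0.png

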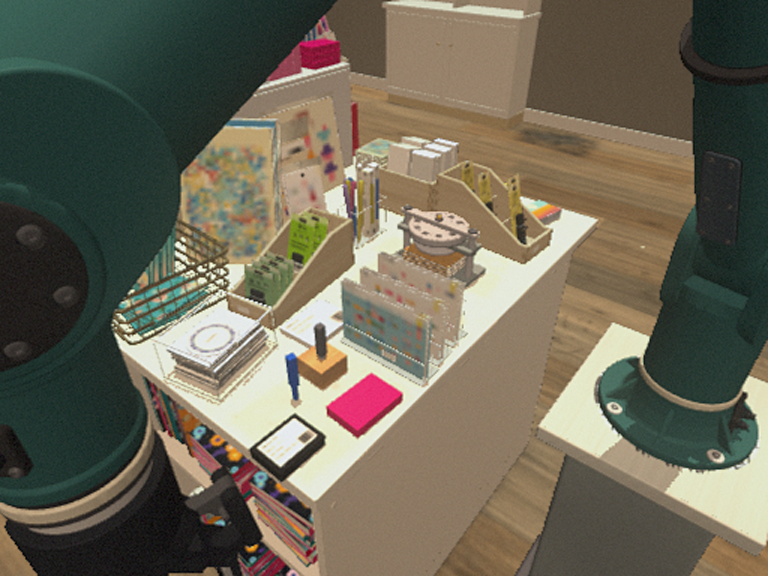

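View pics/top0.png

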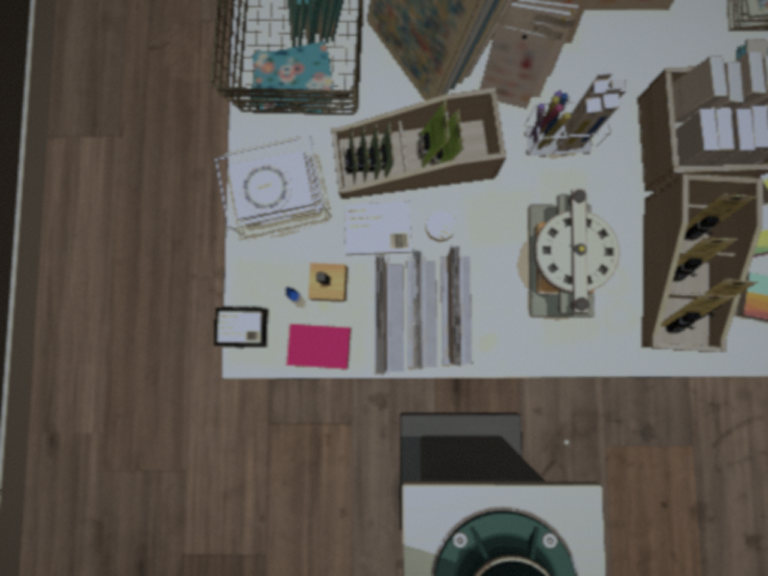

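```bash
python3 - <<'E'
from h import *
a=np.load('scene0.npz');b=np.load('top0.npz')
c1=cv2.resize(a['im'][200:300,170:290],None,fx=5,fy=5,interpolation=3)[:500,:600]
save('c1',a['im'],(170,200,290,290),6)
save('c2',b['im'],(330,115,430,220),5)
save('c3',b['im'],(140,160,260,250),6)
save('c4',a['im'],(250,125,340,200),8)
d=b['d']
for n,p in [('holdertop',(226,180)),('handletop',(214,184)),('collar',(375,165)),('beam',(385,145)),('rack',(278,200)),('rbox',(450,200)),('base',(360,200)),('table',(330,180))]:
    D=d[p[1],p[0]]; print(n,D,depthpt('top',p,D).round(1) if D else None)
E
```

```text
holdertop 906.15094 [495.9 258.1  35. ]
handletop 839.2671 [478.2 276.8 101. ]
collar 828.70557 [516.7 -84.5 104.3]
beam 822.176 [ 559.5 -105.3  115. ]
rack 815.54333 [439.5 132.9 115.9]
rbox 907.2565 [ 443.8 -288.5   10.4]
base 912.9793 [445.7 -70.   11.9]
table 933.3577 [ 4.977e+02  1.000e-01 -5.000e-01]
```

View pics/c1.png

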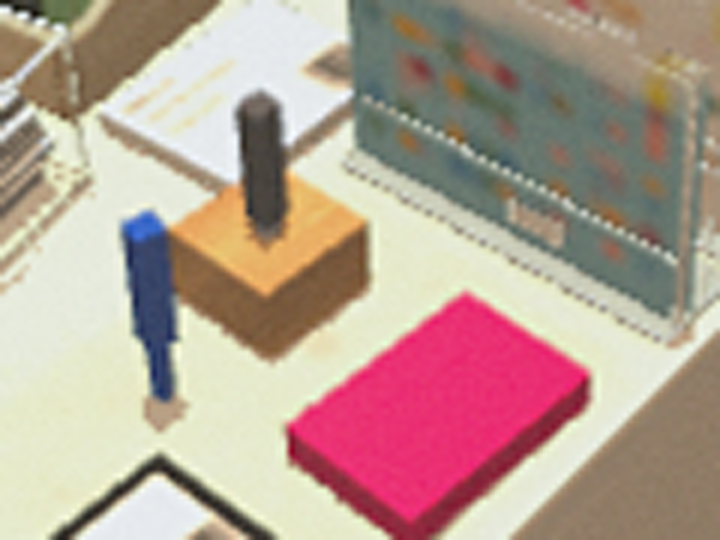

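View pics/c2.png

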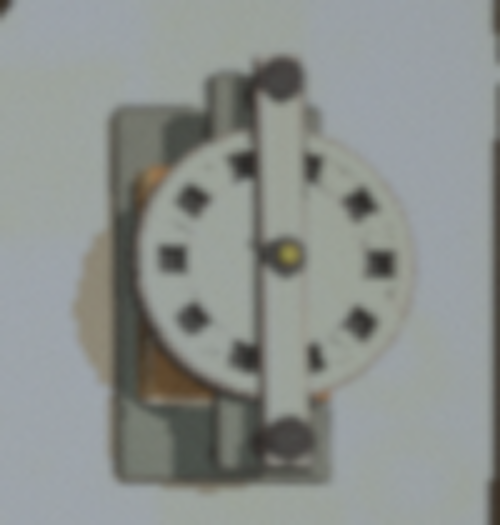

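View pics/c3.png

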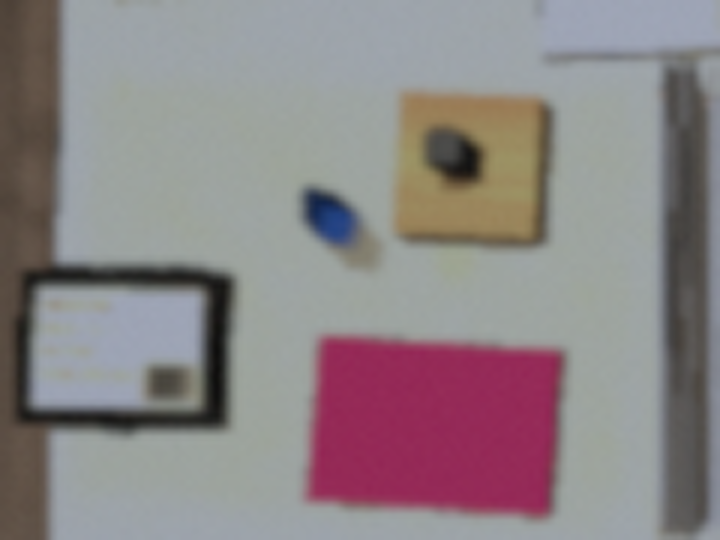

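View pics/c4.png

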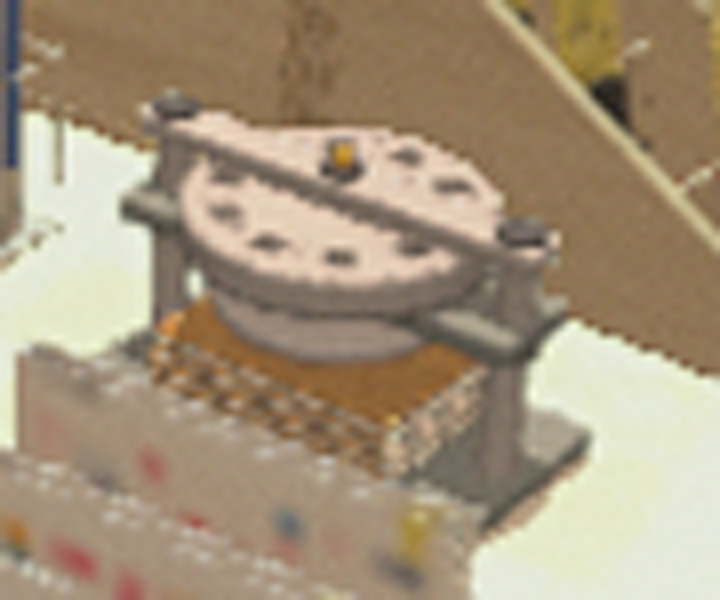

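The candidates for the bar are the dark-handled one standing in the wooden block at scene (213,228) / top (214,184), and the blue-handled one at scene (194,250) / top (194,195). The dark one fits the described colours and stands in the holder, and the crop confirms it. The press is at scene (291,155) / top (386,166).

```bash
cat > fit.py <<'E'
from h import *
from scipy.optimize import least_squares
def pts3(n,d):
    K,R,t=cam(n); v,u=np.mgrid[:384,:512]; P=np.stack([(u-K[0,2])/K[0,0]*d,(v-K[1,2])/K[1,1]*d,d],-1).reshape(-1,3)
    return ((P-t)@R).reshape(384,512,3)
def sockets_px(im,box,s=8):
    g=cv2.cvtColor(im,cv2.COLOR_RGB2GRAY)[box[1]:box[3],box[0]:box[2]]
    return cv2.resize(g,None,fx=s,fy=s,interpolation=cv2.INTER_CUBIC)
E
python3 - <<'E'
from fit import *
b=np.load('top0.npz'); im,d=b['im'],b['d']
W=pts3('top',d)
reg=(W[...,0]>420)&(W[...,0]<620)&(W[...,1]<-20)&(W[...,1]>-190)
z=W[...,2]
m=reg&(z>99)&(z<110); 
B=reg&(z>112.5)&(z<119)
P=W[m]; print('collar n',m.sum(),'z',np.median(P[:,2]), 'beam n',B.sum(),np.median(z[B]))
# outline circle fit: points projected at z=104
mm=(m|B).astype(np.uint8)
cs,_=cv2.findContours(m.astype(np.uint8),0,1)
out=np.vstack([c[:,0] for c in cs if len(c)>15]); Q=np.array([at_z('top',p,104)[:2] for p in out])
c=np.median(Q,0)
for k in range(3):
    f=lambda c:np.hypot(*(Q-c[:2]).T)-c[2]
    r=least_squares(f,[*np.mean(P[:,:2],0),62],loss='soft_l1',f_scale=1.); 
print('circle',r.x)
Qb=W[B][:,:2]; mu=Qb.mean(0); u,s,vt=np.linalg.svd(Qb-mu); print('beam centre',mu,'dir',vt[0],np.degrees(np.arctan2(vt[0,1],vt[0,0])), 'len',np.ptp((Qb-mu)@vt[0]))
# rectified collar image at z=104, 0.5mm/px
c0=r.x[:2]; 
N=300; ii,jj=np.mgrid[:N,:N]; X=c0[0]+75-ii*0.5; Y=c0[1]+75-jj*0.5
K,R,t=cam('top')
def rect(zz):
    q=(np.stack([X,Y,np.full_like(X,zz)],-1)@R.T+t)@K.T
    return cv2.remap(im,(q[...,0]/q[...,2]).astype(np.float32),(q[...,1]/q[...,2]).astype(np.float32),cv2.INTER_CUBIC)
g=rect(104.); save('rect',g,None,2); np.savez('rect.npz',g=g,c0=c0)
gg=cv2.cvtColor(g,cv2.COLOR_RGB2GRAY).astype(float)
# fit centre+phase via template: mean dark within sockets minus ring
def score(cx,cy,ph):
    s=0
    for k in range(10):
        a=ph+k*np.pi/5; px,py=cx+46*np.cos(a),cy+46*np.sin(a)
        i=(c0[0]+75-px)/.5; j=(c0[1]+75-py)/.5
        rot=cv2.getRotationMatrix2D((j,i),0,1)
        s+=0
    return s
from scipy.ndimage import gaussian_filter
mask=(gg<110)
n,l,st,ce=cv2.connectedComponentsWithStats(mask.astype(np.uint8))
for k in range(1,n):
    x=c0[0]+75-ce[k][1]*.5; y=c0[1]+75-ce[k][0]*.5; rr=np.hypot(x-c0[0],y-c0[1])
    if st[k][4]>100 and rr<60: print(st[k][4]*.25, round(x,1),round(y,1),'r',round(rr,1),'ang',round(np.degrees(np.arctan2(y-c0[1],x-c0[0])),1))
# holder
Hm=(abs(z-36)<4)&(W[...,0]>420)&(W[...,0]<540)&(W[...,1]>210)&(W[...,1]<330)
n,l,st,ce=cv2.connectedComponentsWithStats(Hm.astype(np.uint8)); k=1+np.argmax(st[1:,4])
pp=np.argwhere(l==k)[:,::-1]; Qh=np.array([at_z('top',p,36)[:2] for p in pp],np.float32); print('holder',cv2.minAreaRect(Qh),np.median(z[l==k]))
Tm=(abs(z-100)<5)&(W[...,0]>440)&(W[...,0]<520)&(W[...,1]>240)&(W[...,1]<310)
pp=np.argwhere(Tm)[:,::-1]; Qh=np.array([at_z('top',p,100)[:2] for p in pp],np.float32); print('handle',cv2.minAreaRect(Qh),len(pp),Qh.mean(0),np.median(z[Tm]))
print('max z near holder', [(W[v,u].round(0)) for v,u in [(197,195)]])
E
```

```text
collar n 1658 z 104.11437178632013 beam n 608 116.09651945037216
circle [ 510.63476305 -103.40046738   58.11492071]
beam centre [ 511.19013853 -103.8069791 ] dir [-0.99977815  0.0210631 ] 178.79308385882666 len 182.89172255944766
971.5 526.0 -98.0 r 16.3 ang 19.3
3228.5 480.8 -53.5 r 58.1 ang 120.9
88.5 555.0 -123.8 r 48.8 ang -24.7
128.25 540.8 -70.4 r 44.7 ang 47.6
134.5 538.0 -144.3 r 49.2 ang -56.2
128.0 514.3 -60.5 r 43.1 ang 85.1
138.75 510.8 -152.0 r 48.6 ang -89.9
122.0 487.2 -68.4 r 42.1 ang 123.8
132.25 484.2 -142.1 r 46.9 ang -124.3
67.25 468.6 -121.2 r 45.6 ang -157.0
holder ((478.0465087890625, 279.6180419921875), (58.30577850341797, 58.184417724609375), 86.76923370361328) 35.90178501542131
handle ((478.3925476074219, 279.2972106933594), (13.776679992675781, 13.685226440429688), 89.40454864501953) 39 [477.80713 279.73428] 99.69370957970806
max z near holder [array([451., 323.,  83.])]
```

View pics/rect.png

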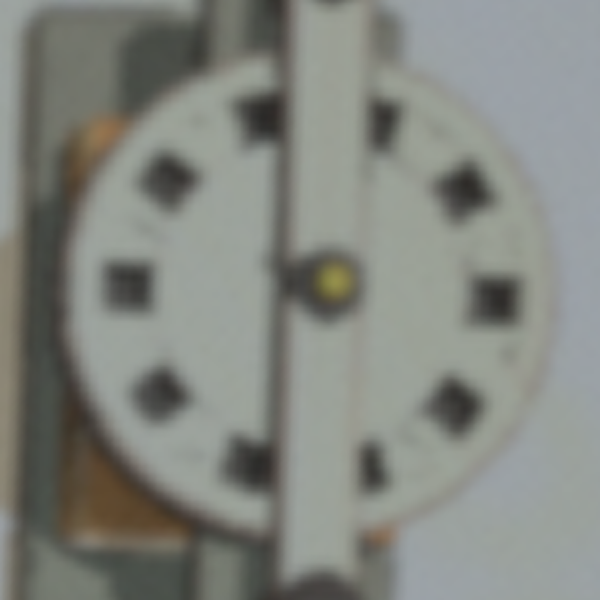

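Request:
servo_tool --increments '[20, -30, 0, 0.05, 48, -74, 0, 0.11, 76, -118, 0, 0.17, 104, -162, 0, 0.23, 130, -202, 0, 0.294]' --hand 110 --grip_force 80

```text
clock: 1.5
eef_pos: [337.9, 494.0, 231.5]
eef_rot: [0.0, -0.002, 1.0, 0.0]
contact_force: [0.6, -0.3, 0.6]
width: 48.6
```

Request:
servo_tool --increments '[28, -43, -10, 0, 56, -86, -20, 0, 84, -129, -40, 0, 112, -172, -60, 0, 139, -212.6, -80, 0]'

```text
clock: 2.0
eef_pos: [468.4, 295.1, 157.8]
eef_rot: [0.001, -0.001, 1.0, 0.0]
contact_force: [1.4, 0.5, -0.4]
width: 48.6
```

Request:
servo_tool --increments '[0, 0, 0, 0, 0, 0, 0, 0]'

```text
clock: 2.2
eef_pos: [468.0, 294.8, 157.5]
eef_rot: [-0.0, 0.001, 1.0, -0.0]
contact_force: [-0.1, 0.7, 0.7]
width: 48.4
```

Request:
servo_tool --increments '[5, -8, 0, 0, 10.2, -15.3, 0, 0, 10.2, -15.3, 0, 0]'

```text
clock: 2.5
eef_pos: [478.1, 280.8, 158.3]
eef_rot: [0.001, -0.0, 1.0, 0.0]
contact_force: [-0.0, -0.5, -0.6]
width: 48.6
```

```bash
python3 - <<'E'
from h import *
a,d=bot.get_image('scene'); b,d2=bot.get_image('top')
save('s1',a,(150,150,290,290),4); save('t1',b,(140,120,280,250),4)
s=bot.get_state(); print(s['clock'],s['eef_pos'],s['eef_rot'],s['qpos'])
print(proj('scene',s['eef_pos']),proj('top',s['eef_pos']))
E
```

```text
2.6 [477.31024015 281.64400956 158.1527421 ] [ 2.48684339e-04 -8.63247863e-04  9.99999556e-01  2.86229373e-04] [-0.60920959  0.47807907 -0.00740346  2.05570377  0.00565393  0.60709199
  0.95209862]
[210.46918964 197.00615011] [207.42543925 181.19703477]
```

View pics/s1.png

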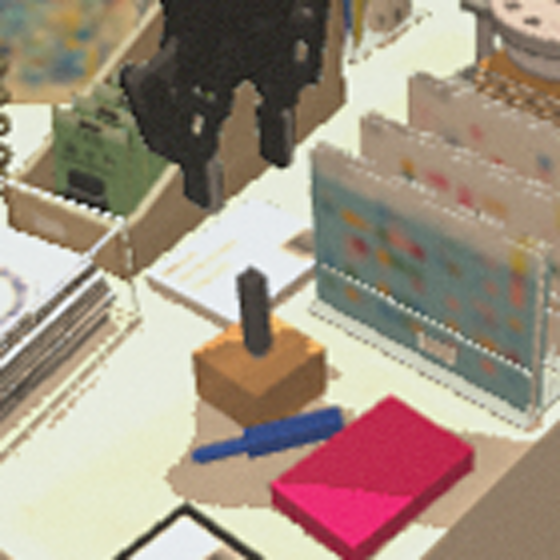

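View pics/t1.png

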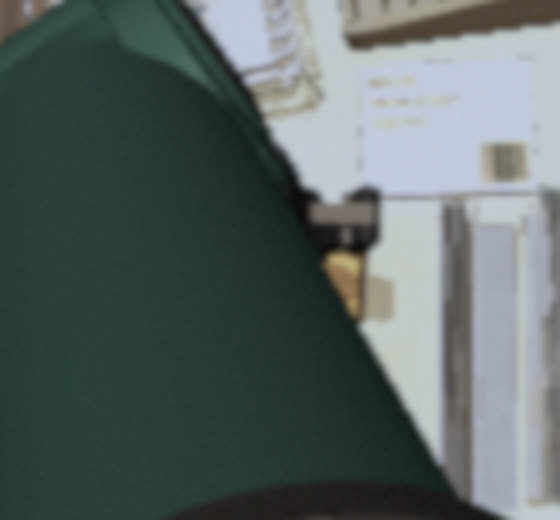

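The dark bar still stands in the block at scene (213,222). The blue look-alike, which stood free, has toppled over by itself next to the magenta box; my tool stayed far above it. I'm leaving it there and continuing.

Request:
servo_tool --increments '[0, 0, 0, 0, 0, 0, 0, 0]'

```text
clock: 2.8
eef_pos: [477.0, 281.7, 157.9]
eef_rot: [-0.0, -0.001, 1.0, 0.0]
contact_force: [0.2, -0.5, -1.0]
width: 48.6
```

```bash
python3 - <<'E'
from h import *
for i in range(3):
    s=bot.get_state(); print(s['clock'],s['eef_pos'],s['contact_force'])
    b,d=bot.get_image('scene')
r=bot.silhouettes('bar','scene'); print([(x['p'],x['point'],x['region'].sum()) for x in r])
s=bot.get_state(); print(s['eef_pos'],s['contact_force'])
for P in [(478.1,279.5,100),(478.1,279.5,40)]: print(proj('scene',P))
save('s2',b,(180,190,250,260),8)
E
```

```text
2.8 [476.99670012 281.71342911 157.86081464] [ 0.22903974 -0.45082601 -0.97057753]
2.85 [477.05037733 281.61085655 157.87717082] [0.10000229 0.09598701 0.76522932]
2.9 [477.08449532 281.53116404 157.81780637] [-0.59610255 -0.05172211 -0.43741351]
[(0.63, [218.9, 257.4], np.int64(236)), (0.56, [212.5, 228.2], np.int64(123))]
[477.19004354 281.35379768 157.81674589] [-1.10478772 -0.03885355 -0.10746774]
[212.58640391 216.53565579]
[214.2066839  235.67212584]
```

View pics/s2.png

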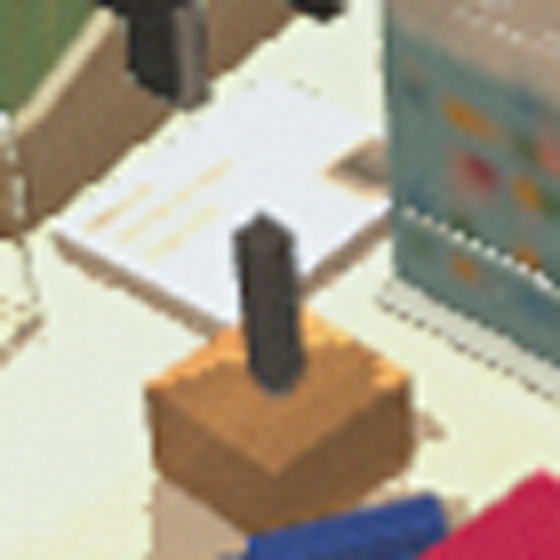

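Request:
servo_tool --increments '[1, -2, -20, 0, 1, -2, -50, 0, 1, -2, -80, 0, 1, -2, -100, 0, 1, -2, -107, 0]'

```text
clock: 3.5
eef_pos: [477.1, 278.5, 48.8]
eef_rot: [-0.002, -0.001, 1.0, -0.001]
contact_force: [-0.6, 0.1, 0.4]
width: 48.3
```

Request:
servo_tool --increments '[0, 0, 0, 0, 0, 0, 0, 0, 0, 0, 0, 0]'

```text
clock: 3.8
eef_pos: [479.2, 279.7, 52.0]
eef_rot: [0.001, -0.001, 1.0, 0.001]
contact_force: [0.3, 0.0, 0.4]
width: 48.4
```

```bash
python3 - <<'E'
from h import *
b,d=bot.get_image('scene')
s=bot.get_state(); print(s['clock'],s['eef_pos'],s['contact_force'])
save('s3',b,(170,180,260,260),8)
E
```

```text
3.85 [479.09895938 279.62678934  51.99551989] [-0.212908    0.025867    0.56835408]
```

View pics/s3.png

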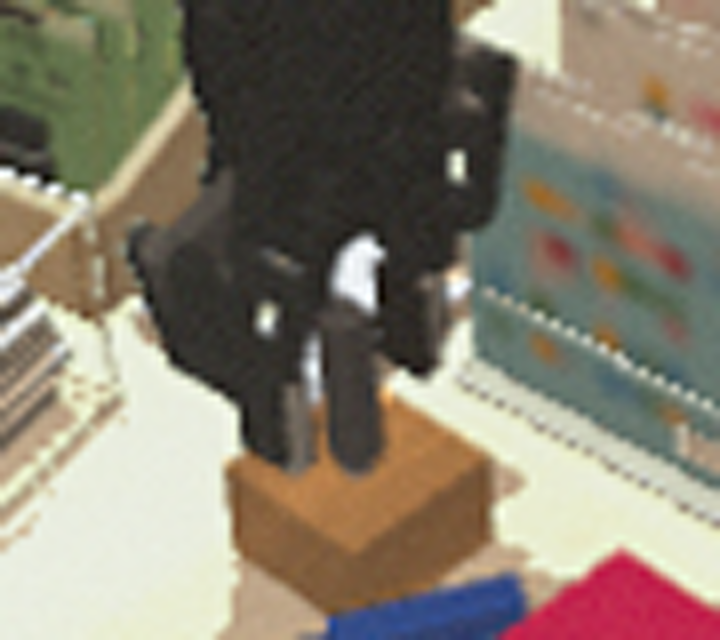

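Request:
servo_tool --increments '[-1, 0, -1, 0, -1, 0, -1, 0, -1, 0, -1, 0, -1, 0, -1, 0, -1, 0, -1, 0]' --hand 255 --grip_force 90

```text
clock: 4.35
eef_pos: [477.4, 279.2, 50.2]
eef_rot: [0.0, -0.001, 1.0, 0.0]
contact_force: [-0.8, -1.0, 4.9]
width: 13.0
```

Request:
servo_tool --increments '[0, 0, 0, 0, 0, 0, 0, 0, 0, 0, 0, 0]'

```text
clock: 4.65
eef_pos: [477.4, 279.2, 50.2]
eef_rot: [0.0, -0.001, 1.0, 0.0]
contact_force: [-0.0, 0.1, 6.0]
width: 12.7
```

```bash
python3 - <<'E'
from h import *
b,d=bot.get_image('scene')
s=bot.get_state(); print(s['clock'],s['eef_pos'],s['eef_rot'],s['contact_force'],s['wrist_torque'],s['width'])
save('s4',b,(170,180,260,260),8)
E
```

```text
4.7 [477.46006514 279.24041949  50.16693007] [ 1.43874574e-04 -5.84594494e-04  9.99999814e-01  9.86450975e-05] [-0.87592286 -0.95754865  5.85084233] [-0.14042734  0.25146298  0.033891  ] 12.713025676233494
```

View pics/s4.png

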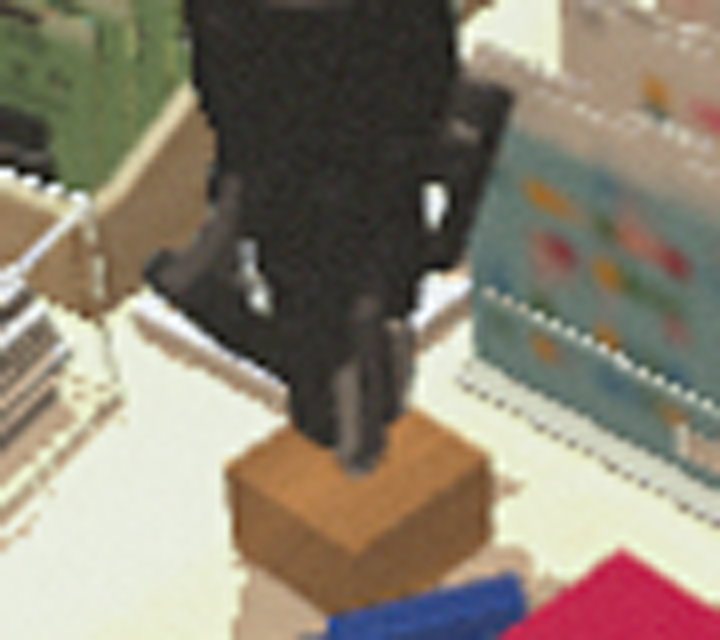

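Request:
servo_tool --increments '[0, 0, 10, 0, 0, 0, 30, 0, 0, 0, 65, 0, 0, 0, 105, 0, 0, 0, 150, 0]'

```text
clock: 5.2
eef_pos: [476.2, 278.4, 200.6]
eef_rot: [-0.001, -0.001, 1.0, -0.001]
contact_force: [0.7, -0.4, -1.3]
width: 12.9
```

Request:
servo_tool --increments '[1, -20, 0, 0, 3, -55, 0, 0, 4, -95, 0, 0, 5, -140, 0, 0, 6, -185, 0, 0]'

```text
clock: 5.7
eef_pos: [482.8, 92.6, 200.0]
eef_rot: [0.0, -0.001, 1.0, -0.0]
contact_force: [0.9, -1.1, -1.1]
width: 12.5
```

Request:
servo_tool --increments '[1, -45, 0, 0, 2, -85, 0, 0, 3, -120, 0, 0, 3, -148, 0, 0, 3, -162.3, 0, 0]'

```text
clock: 6.2
eef_pos: [485.5, -71.6, 200.0]
eef_rot: [-0.0, 0.002, 1.0, -0.001]
contact_force: [-0.1, 0.5, -1.4]
width: 12.9
```

Request:
servo_tool --increments '[0, 0, 0, 0, 0, 0, 0, 0, 0, 0, 0, 0]'

```text
clock: 6.5
eef_pos: [486.3, -66.6, 199.8]
eef_rot: [-0.0, -0.002, 1.0, 0.0]
contact_force: [0.1, 0.4, -0.6]
width: 12.8
```

```bash
python3 - <<'E'
from h import *
b,d=bot.get_image('scene'); t,d=bot.get_image('top')
s=bot.get_state(); print(s['clock'],s['eef_pos'],s['eef_rot'],s['contact_force'],s['wrist_torque'],s['width'])
save('s5',b,(250,90,350,190),6);save('t5',t,(330,115,430,220),5)
e=s['eef_pos'];print(proj('scene',e),proj('scene',e-[0,0,42.2]))
r=bot.place_of('bar_tip','scene');print(r)
E
```

```text
6.6 [486.35327771 -66.60905466 199.78884513] [-6.05149444e-05 -1.92643008e-03  9.99998101e-01  2.87737480e-04] [ 0.1799699   0.83538922 -2.0748412 ] [ 0.02287329 -0.0327802  -0.03591769] 12.73189117272816
[294.03393039 127.06230475] [293.10135822 140.55835779]
[{'point': [199.7, 263.5], 'p': 0.68}, {'point': [291.7, 141.3], 'p': 0.47}]
```

View pics/s5.png

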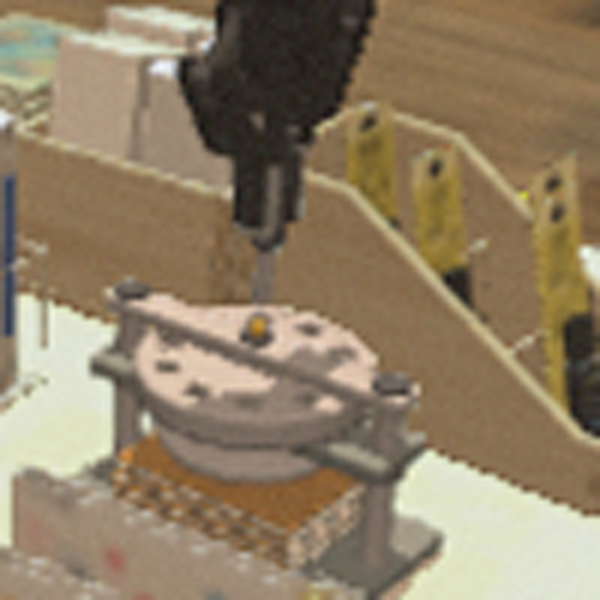

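View pics/t5.png

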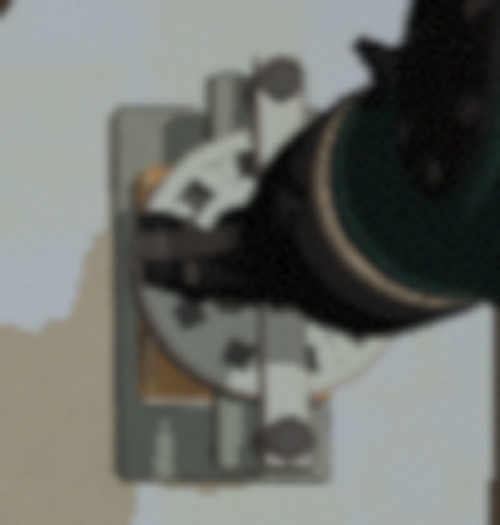

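Request:
servo_tool --increments '[0, -0.5, -10, 0, 0, -1, -25, 0, 0, -1.6, -40, 0, 0, -1.6, -48, 0, 0, -1.6, -48, 0]'

```text
clock: 7.15
eef_pos: [485.3, -69.4, 150.4]
eef_rot: [-0.002, -0.001, 1.0, 0.0]
contact_force: [0.9, 0.0, -0.8]
width: 13.0
```

```bash
python3 - <<'E'
from h import *
a=np.load('scene0.npz')['im']
b,d=bot.get_image('scene')
s=bot.get_state(); print(s['clock'],s['eef_pos'],s['eef_rot'],s['contact_force'])
def draw(im,n,c,ph,box,S):
    o=cv2.resize(im[box[1]:box[3],box[0]:box[2]],None,fx=S,fy=S,interpolation=cv2.INTER_CUBIC)
    f=lambda P:tuple(int(round(v)) for v in ((proj(n,P)-[box[0],box[1]]+.5)*S-.5))
    for k in range(10):
        al=np.radians(ph+36*k); q=[]
        for sx,sy in ((1,1),(1,-1),(-1,-1),(-1,1)):
            r=46+6.25*sx; tt=6.25*sy
            q.append(f((c[0]+r*np.cos(al)-tt*np.sin(al),c[1]+r*np.sin(al)+tt*np.cos(al),104)))
        cv2.polylines(o,[np.array(q)],True,(0,255,0),1)
    q=[f((c[0]+62*np.cos(w),c[1]+62*np.sin(w),104)) for w in np.linspace(0,6.3,60)]
    cv2.polylines(o,[np.array(q)],True,(255,0,0),1); return o
save('ov1',draw(a,'scene',(512.5,-106.2),15.8,(255,130,335,190),9))
save('ov2',draw(np.load('top0.npz')['im'],'top',(512.5,-106.2),15.8,(350,130,420,200),8))
save('s6',b,(265,110,335,180),8)
e=s['eef_pos'];print((proj('scene',e+[.6,.3,-42.2])-[265,110])*8,(proj('scene',e+[.6,.3,-10])-[265,110])*8)
E
```

```text
7.2 [485.92911676 -69.53780767 151.17573432] [-7.56978970e-04 -7.89338755e-04  9.99999401e-01  5.06776659e-05] [-0.37530629 -0.70808594 -1.96512368]
[220.19537833 359.88963922] [225.61486141 282.31540141]
```

View pics/ov1.png

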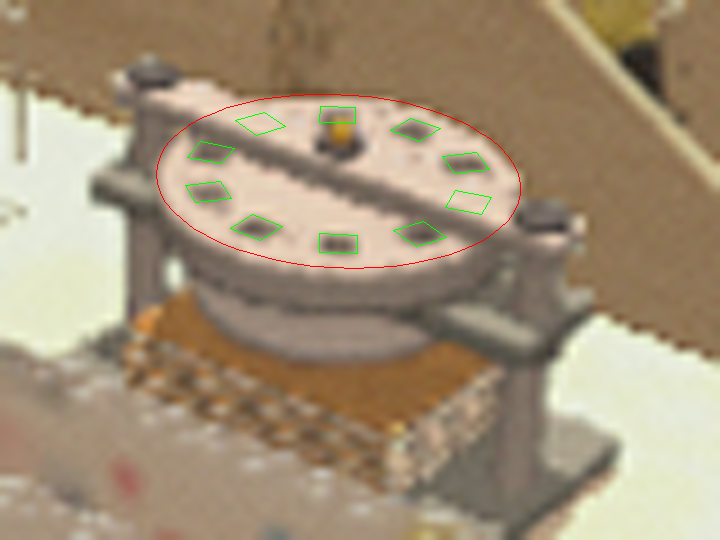

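View pics/ov2.png

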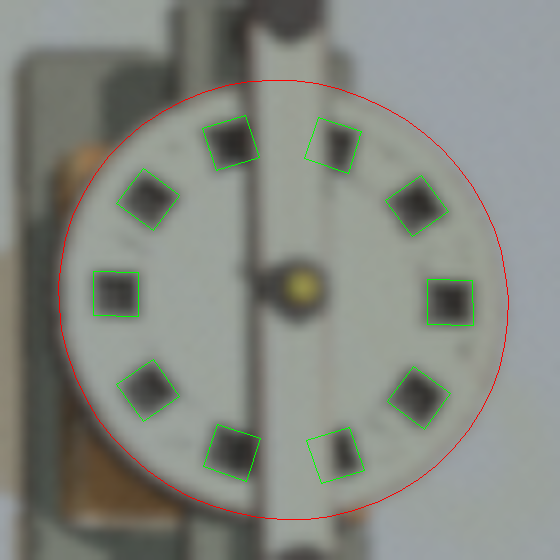

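View pics/s6.png

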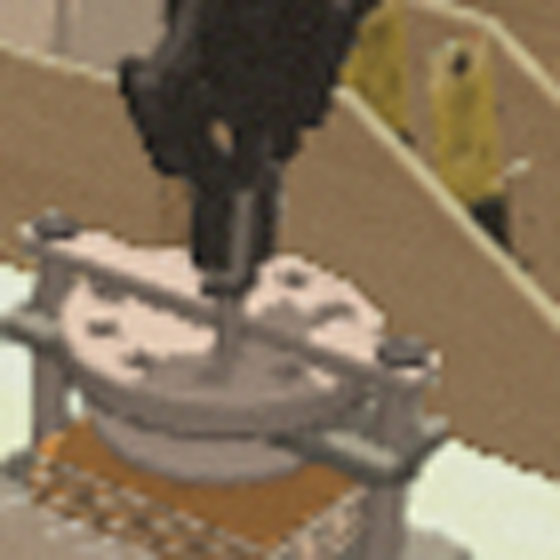

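Request:
servo_tool --increments '[0.2, 0.6, 0, 0, 0.2, 0.6, 0, 0, 0.2, 0.6, 0, 0]'

```text
clock: 7.5
eef_pos: [487.0, -69.2, 152.4]
eef_rot: [0.001, -0.001, 1.0, -0.0]
contact_force: [-0.9, 0.2, -0.1]
width: 12.7
```

```bash
python3 - <<'E'
from h import *
b,d=bot.get_image('scene')
s=bot.get_state(); print(s['clock'],s['eef_pos'],s['eef_rot'],s['contact_force'])
save('s7',b,(275,125,325,175),12)
e=s['eef_pos']
for dz in(-42.2,-25,-12): print((proj('scene',e+[.6,.3,dz])-[275,125]+.5)*12)
print('sock',(proj('scene',(486.9,-68,104))-[275,125]+.5)*12)
E
```

```text
7.55 [486.8529378  -69.16393696 152.27369768] [ 5.26209456e-04 -6.43589693e-04  9.99999654e-01 -2.42619123e-05] [ 0.41973172  0.2537217  -0.95922503]
[212.59275949 361.36700538]
[216.8668596  299.65203378]
[220.15056387 252.23767504]
sock [211.02369572 384.92894578]
```

View pics/s7.png

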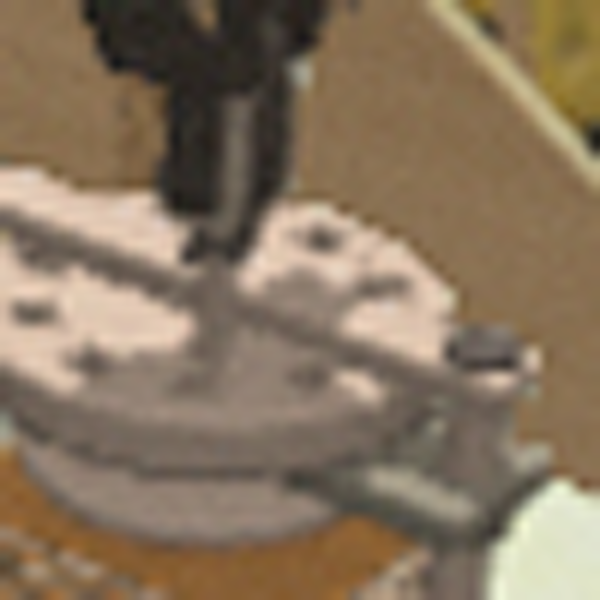

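Request:
servo_tool --increments '[-0.5, 0.9, -2, 0, -0.5, 0.9, -4, 0, -0.5, 0.9, -6, 0, -0.5, 0.9, -8, 0, -0.5, 0.9, -9, 0]'

```text
clock: 8.05
eef_pos: [486.7, -68.1, 142.8]
eef_rot: [0.001, -0.001, 1.0, 0.0]
contact_force: [1.3, 0.7, 0.4]
width: 12.9
```

Request:
servo_tool --increments '[0, 0, -1, 0, 0, 0, -2, 0, 0, 0, -3, 0]'

```text
clock: 8.35
eef_pos: [487.2, -67.9, 140.0]
eef_rot: [0.001, -0.001, 1.0, 0.0]
contact_force: [2.1, 1.7, 0.3]
width: 12.8
```

Request:
servo_tool --increments '[0.3, 0.2, -1.5, 0, 0.3, 0.2, -3, 0, 0.3, 0.2, -4.5, 0, 0.3, 0.2, -6, 0, 0.3, 0.2, -6, 0]'

```text
clock: 8.85
eef_pos: [486.9, -68.0, 133.8]
eef_rot: [0.001, -0.001, 1.0, 0.0]
contact_force: [3.4, 1.8, -0.2]
width: 12.9
```

```bash
python3 - <<'E'
from h import *
b,d=bot.get_image('scene')
s=bot.get_state(); print(s['clock'],s['eef_pos'],s['eef_rot'],s['contact_force'],s['wrist_torque'])
save('s8',b,(275,125,325,175),12)
E
```

```text
8.9 [486.89842319 -68.02490636 133.81777674] [ 5.57729926e-04 -6.57823339e-04  9.99999628e-01 -3.14747402e-06] [ 3.7167113   0.80338505 -0.2455993 ] [ 0.43668978 -0.85459081 -0.01670193]
```

View pics/s8.png

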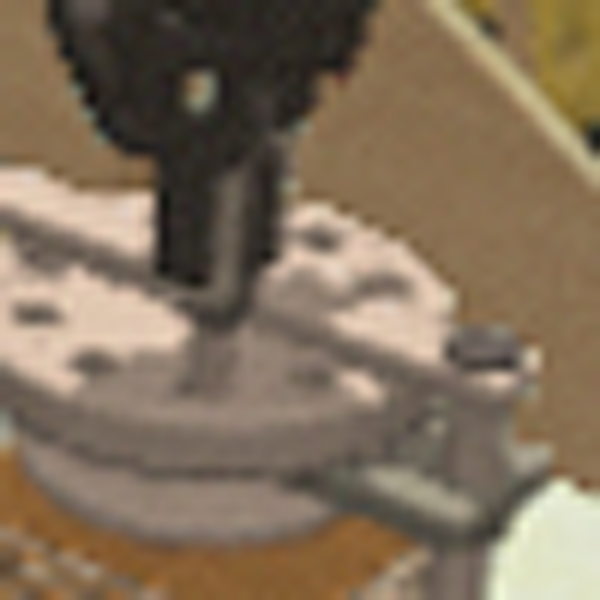

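```bash
cat > arc.py <<'E'
import sys,numpy as np
C=np.array([512.6,-106.1]);R=46
p=lambda a:C+R*np.array([np.cos(np.radians(a)),np.sin(np.radians(a))])
a0,st,nc=float(sys.argv[1]),float(sys.argv[2]),int(sys.argv[3])
for c in range(nc):
    o=[]
    for k in range(1,6): o+= [*(p(a0-st*k)-p(a0)).round(1).tolist(),0,0]
    print(a0,o,a0-5*st); a0-=5*st
E
python3 arc.py 124 2 1; python3 arc.py 114 3 6
```

```text
124.0 [1.3, 0.9, 0, 0, 2.7, 1.7, 0, 0, 4.1, 2.5, 0, 0, 5.6, 3.2, 0, 0, 7.0, 3.9, 0, 0] 114.0
114.0 [2.2, 0.9, 0, 0, 4.5, 1.7, 0, 0, 6.8, 2.4, 0, 0, 9.1, 3.0, 0, 0, 11.5, 3.4, 0, 0] 99.0
99.0 [2.4, 0.3, 0, 0, 4.8, 0.5, 0, 0, 7.2, 0.6, 0, 0, 9.6, 0.5, 0, 0, 12.0, 0.3, 0, 0] 84.0
84.0 [2.4, -0.3, 0, 0, 4.8, -0.8, 0, 0, 7.1, -1.3, 0, 0, 9.4, -2.0, 0, 0, 11.7, -2.8, 0, 0] 69.0
69.0 [2.2, -0.9, 0, 0, 4.4, -2.0, 0, 0, 6.5, -3.1, 0, 0, 8.6, -4.4, 0, 0, 10.6, -5.7, 0, 0] 54.0
54.0 [1.9, -1.5, 0, 0, 3.7, -3.0, 0, 0, 5.5, -4.7, 0, 0, 7.1, -6.4, 0, 0, 8.7, -8.3, 0, 0] 39.0
39.0 [1.5, -1.9, 0, 0, 2.8, -3.9, 0, 0, 4.1, -5.9, 0, 0, 5.2, -8.1, 0, 0, 6.3, -10.2, 0, 0] 24.0
```

Request:
servo_tool --increments '[1.3, 0.9, 0, 0, 2.7, 1.7, 0, 0, 4.1, 2.5, 0, 0, 5.6, 3.2, 0, 0, 7.0, 3.9, 0, 0]' --grip_force 100

```text
clock: 9.4
eef_pos: [489.7, -65.2, 133.0]
eef_rot: [-0.004, -0.0, 1.0, -0.001]
contact_force: [-4.5, -3.4, 0.9]
width: 12.7
```

Request:
servo_tool --increments '[2.2, 0.9, 0, 0, 4.5, 1.7, 0, 0, 6.8, 2.4, 0, 0, 9.1, 3.0, 0, 0, 11.5, 3.4, 0, 0]'

```text
clock: 9.9
eef_pos: [499.7, -62.2, 132.9]
eef_rot: [-0.005, 0.0, 1.0, -0.001]
contact_force: [-6.5, -3.0, 2.1]
width: 12.9
```

```bash
python3 - <<'E'
from h import *
b,d=bot.get_image('scene')
s=bot.get_state(); print(s['clock'],s['eef_pos'],s['eef_rot'],s['contact_force'],s['wrist_torque'])
save('s9',b,(255,115,335,175),9)
E
```

```text
9.95 [500.39923651 -62.12216288 132.91988269] [-4.73494720e-03  3.61930922e-05  9.99988618e-01 -5.85165011e-04] [-5.35043321 -2.62820383  0.86698757] [-0.75670959  1.4110517  -0.01319243]
```

View pics/s9.png

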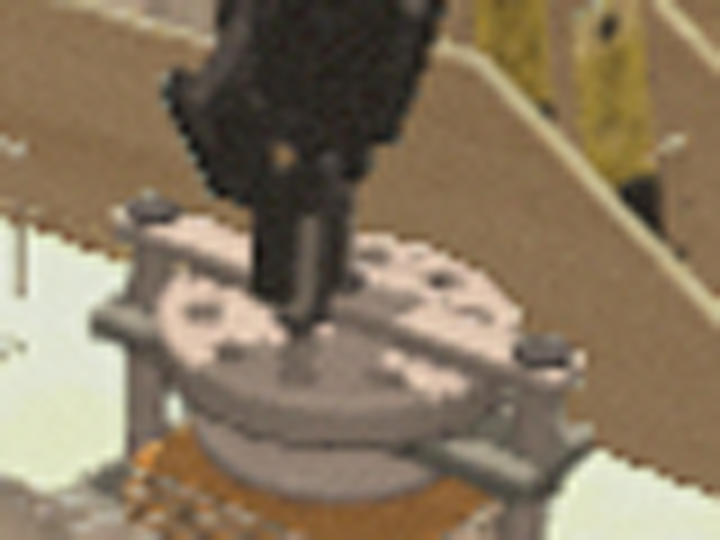

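Request:
servo_tool --increments '[2.4, 0.3, 0, 0, 4.8, 0.5, 0, 0, 7.2, 0.6, 0, 0, 9.6, 0.5, 0, 0, 12.0, 0.3, 0, 0]'

```text
clock: 10.45
eef_pos: [510.7, -61.1, 132.6]
eef_rot: [-0.006, -0.0, 1.0, -0.0]
contact_force: [-6.6, -1.1, 1.7]
width: 12.6
```

Request:
servo_tool --increments '[2.4, -0.3, 0, 0, 4.8, -0.8, 0, 0, 7.1, -1.3, 0, 0, 9.4, -2.0, 0, 0, 11.7, -2.8, 0, 0]'

```text
clock: 10.95
eef_pos: [522.1, -62.3, 132.3]
eef_rot: [-0.007, -0.0, 1.0, 0.001]
contact_force: [-7.8, 1.6, 0.9]
width: 12.6
```

Request:
servo_tool --increments '[2.2, -0.9, 0, 0, 4.4, -2.0, 0, 0, 6.5, -3.1, 0, 0, 8.6, -4.4, 0, 0, 10.6, -5.7, 0, 0]'

```text
clock: 11.45
eef_pos: [533.2, -66.6, 132.2]
eef_rot: [-0.006, -0.001, 1.0, 0.002]
contact_force: [-6.5, 3.8, -0.1]
width: 12.4
```

Request:
servo_tool --increments '[1.9, -1.5, 0.3, 0, 3.7, -3.0, 0.5, 0, 5.5, -4.7, 0.8, 0, 7.1, -6.4, 1, 0, 8.7, -8.3, 1, 0]'

```text
clock: 11.95
eef_pos: [542.5, -73.6, 132.9]
eef_rot: [-0.006, -0.001, 1.0, 0.002]
contact_force: [-4.7, 5.6, -2.8]
width: 12.6
```

Request:
servo_tool --increments '[1.5, -1.9, 0, 0, 2.8, -3.9, 0, 0, 4.1, -5.9, 0, 0, 5.2, -8.1, 0, 0, 6.3, -10.2, 0, 0]'

```text
clock: 12.45
eef_pos: [550.2, -83.2, 133.1]
eef_rot: [-0.005, -0.002, 1.0, 0.003]
contact_force: [-3.3, 6.8, -3.1]
width: 12.7
```

```bash
python3 - <<'E'
from h import *
b,d=bot.get_image('scene')
s=bot.get_state(); print(s['clock'],s['eef_pos'],s['eef_rot'],s['contact_force'],s['wrist_torque'])
save('s10',b,(255,115,335,175),9)
t,d=bot.get_image('top');save('t10',t,(330,115,430,220),5)
E
```

```text
12.5 [550.52449058 -83.73404427 133.21526823] [-0.00421328 -0.00138851  0.99998737  0.00236367] [-2.40801479  6.21987238 -3.24500641] [ 1.42063961  0.86768755 -0.05126162]
```

View pics/s10.png

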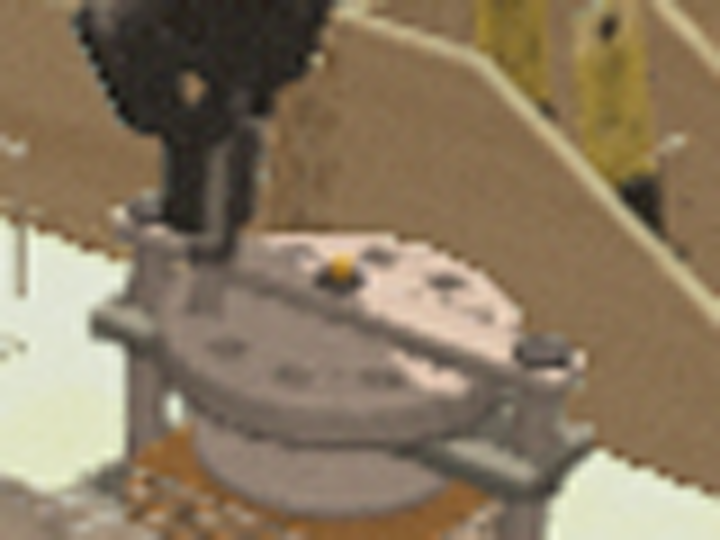

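View pics/t10.png

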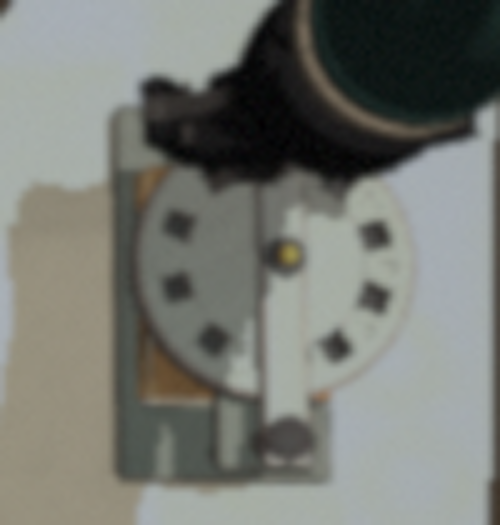

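Request:
servo_tool --increments '[-2, 2, 0, 0, -4, 4.4, 0, 0, -4.2, 4.6, 0, 0]'

```text
clock: 12.85
eef_pos: [550.5, -82.9, 135.1]
eef_rot: [0.001, -0.001, 1.0, -0.0]
contact_force: [-0.0, -0.0, -0.5]
width: 13.0
```

```bash
python3 - <<'E'
from h import *
t,d=bot.get_image('top')
s=bot.get_state(); print(s['clock'],s['eef_pos'],s['eef_rot'],s['contact_force'],s['wrist_torque'])
C=np.array([512.5,-106.2])
N=600; ii,jj=np.mgrid[:N,:N]; X=C[0]+75-ii*0.25; Y=C[1]+75-jj*0.25
K,R,tt=cam('top'); q=(np.stack([X,Y,np.full_like(X,104.)],-1)@R.T+tt)@K.T
im=cv2.remap(t,(q[...,0]/q[...,2]).astype(np.float32),(q[...,1]/q[...,2]).astype(np.float32),cv2.INTER_CUBIC)
save('r11',im)
g=cv2.GaussianBlur(cv2.cvtColor(im,cv2.COLOR_RGB2GRAY),(0,0),2).astype(np.int32)
# local-dark blobs
bg=cv2.medianBlur(g.astype(np.uint8),101).astype(int)
m=((bg-g)>35).astype(np.uint8)
n,l,st,ce=cv2.connectedComponentsWithStats(m)
for k in range(1,n):
    x=C[0]+75-ce[k][1]*.25; y=C[1]+75-ce[k][0]*.25; rr=np.hypot(x-C[0],y-C[1])
    if 60<st[k][4]/16<220 and 36<rr<56: a=np.degrees(np.arctan2(y-C[1],x-C[0])); print(st[k][4]/16,round(x,1),round(y,1),round(rr,1),round(a,1),'mod36',round(a%36,1))
E
```

```text
12.9 [550.55016676 -83.09759449 135.1869326 ] [ 7.60351827e-04 -5.39770050e-04  9.99999542e-01 -2.14570627e-04] [-0.85776163  0.96464583 -1.42680001] [0.21791143 0.05439346 0.01650378]
98.625 529.5 -64.1 45.4 68.0 mod36 32.0
150.3125 523.4 -150.5 45.6 -76.2 mod36 31.8
99.8125 501.6 -62.3 45.2 104.0 mod36 32.0
157.3125 495.3 -148.4 45.6 -112.1 mod36 31.9
105.0 477.9 -77.0 45.3 139.9 mod36 31.9
150.0625 474.0 -130.5 45.5 -147.8 mod36 32.2
101.75 461.0 -95.9 52.6 168.7 mod36 24.7
```

View pics/r11.png

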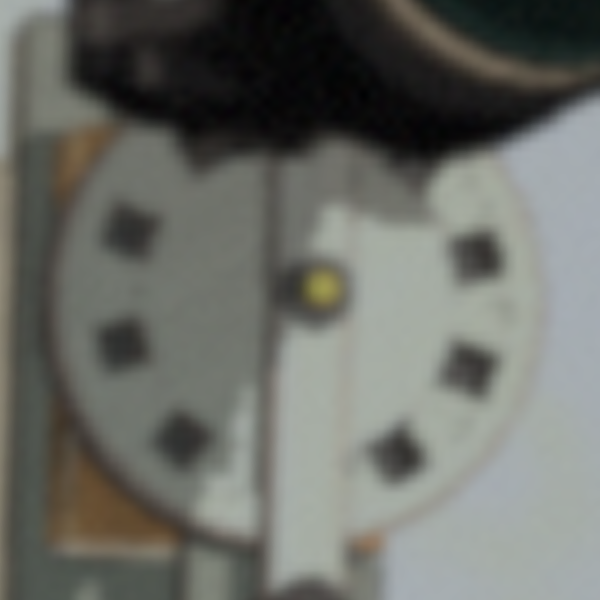

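Request:
servo_tool --increments '[0, 0, 6, 0, 0, 0, 14, 0, -20, 2, 20, 0, -45, 4, 20, 0, -68, 6, 20, 0]'

```text
clock: 13.4
eef_pos: [482.0, -77.3, 155.9]
eef_rot: [0.001, -0.0, 1.0, -0.0]
contact_force: [0.5, -0.3, -0.4]
width: 12.6
```

Request:
servo_tool --increments '[-4.6, 0.8, 0, 0, -4.6, 0.8, 0, 0, -4.6, 0.8, 0, 0, -4.6, 0.8, 0, 0]'

```text
clock: 13.8
eef_pos: [479.4, -76.2, 155.2]
eef_rot: [0.001, -0.001, 1.0, -0.0]
contact_force: [0.6, 0.5, -0.7]
width: 12.7
```

```bash
python3 - <<'E'
from h import *
b,d=bot.get_image('scene')
s=bot.get_state(); print(s['clock'],s['eef_pos'],s['eef_rot'],s['contact_force'])
save('s12',b,(275,125,325,175),12)
e=s['eef_pos']
for dz in(-42.2,-25,-12): print((proj('scene',e+[.3,.3,dz])-[275,125]+.5)*12)
print('sock',(proj('scene',(477.3,-76.6,104))-[275,125]+.5)*12)
E
```

```text
13.85 [478.97689327 -76.14882486 155.01322405] [ 8.94919932e-04 -6.91713622e-04  9.99999357e-01 -7.69588907e-05] [ 0.16899375 -0.70424515 -1.67312591]
[256.77145674 350.91203397]
[261.46343477 289.02285904]
[265.06825923 241.47369945]
sock [262.78598289 383.47573402]
```

View pics/s12.png

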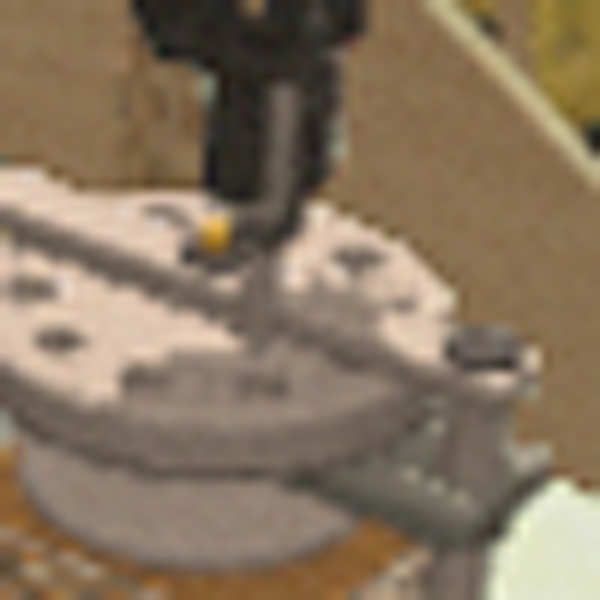

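Request:
servo_tool --increments '[-0.5, 0, -3, 0, -1, 0, -6, 0, -1, 0, -9, 0, -1, 0, -11, 0, -1, 0, -13, 0]'

```text
clock: 14.35
eef_pos: [476.2, -76.1, 141.5]
eef_rot: [-0.0, -0.001, 1.0, 0.0]
contact_force: [0.0, 0.2, -0.9]
width: 12.9
```

Request:
servo_tool --increments '[0, 0, -1.5, 0, 0, 0, -3, 0, 0, 0, -3, 0]'

```text
clock: 14.65
eef_pos: [476.2, -76.0, 138.6]
eef_rot: [-0.0, -0.001, 1.0, 0.0]
contact_force: [0.2, 0.1, -2.4]
width: 12.5
```

Request:
servo_tool --increments '[0, 0, -1.5, 0, 0, 0, -3, 0, 0, 0, -4, 0, 0, 0, -4, 0]'

```text
clock: 15.05
eef_pos: [476.2, -76.0, 134.7]
eef_rot: [-0.0, -0.001, 1.0, 0.0]
contact_force: [-1.1, 0.5, -1.8]
width: 12.8
```

```bash
python3 arc.py 140 3 8; python3 - <<'E'
from h import *
b,d=bot.get_image('scene')
s=bot.get_state(); print(s['clock'],s['eef_pos'],s['eef_rot'],s['contact_force'])
save('s13',b,(275,125,325,175),12)
E
```

```text
140.0 [1.6, 1.8, 0, 0, 3.3, 3.5, 0, 0, 5.1, 5.1, 0, 0, 6.9, 6.7, 0, 0, 8.9, 8.1, 0, 0] 125.0
125.0 [2.0, 1.3, 0, 0, 4.1, 2.6, 0, 0, 6.2, 3.7, 0, 0, 8.4, 4.7, 0, 0, 10.7, 5.5, 0, 0] 110.0
110.0 [2.3, 0.8, 0, 0, 4.6, 1.4, 0, 0, 7.0, 1.9, 0, 0, 9.3, 2.3, 0, 0, 11.7, 2.6, 0, 0] 95.0
95.0 [2.4, 0.1, 0, 0, 4.8, 0.2, 0, 0, 7.2, 0.1, 0, 0, 9.6, -0.2, 0, 0, 12.0, -0.5, 0, 0] 80.0
80.0 [2.4, -0.5, 0, 0, 4.7, -1.1, 0, 0, 7.0, -1.8, 0, 0, 9.2, -2.7, 0, 0, 11.5, -3.6, 0, 0] 65.0
65.0 [2.2, -1.1, 0, 0, 4.3, -2.3, 0, 0, 6.3, -3.6, 0, 0, 8.2, -5.0, 0, 0, 10.1, -6.5, 0, 0] 50.0
50.0 [1.8, -1.6, 0, 0, 3.5, -3.3, 0, 0, 5.1, -5.1, 0, 0, 6.7, -6.9, 0, 0, 8.1, -8.9, 0, 0] 35.0
35.0 [1.3, -2.0, 0, 0, 2.6, -4.1, 0, 0, 3.7, -6.2, 0, 0, 4.7, -8.4, 0, 0, 5.5, -10.7, 0, 0] 20.0
15.1 [476.28286081 -76.03860544 134.7447476 ] [-6.50258676e-05 -6.48138121e-04  9.99999788e-01  1.28738033e-06] [-0.02599396 -0.2294897  -1.4063728 ]
```

View pics/s13.png

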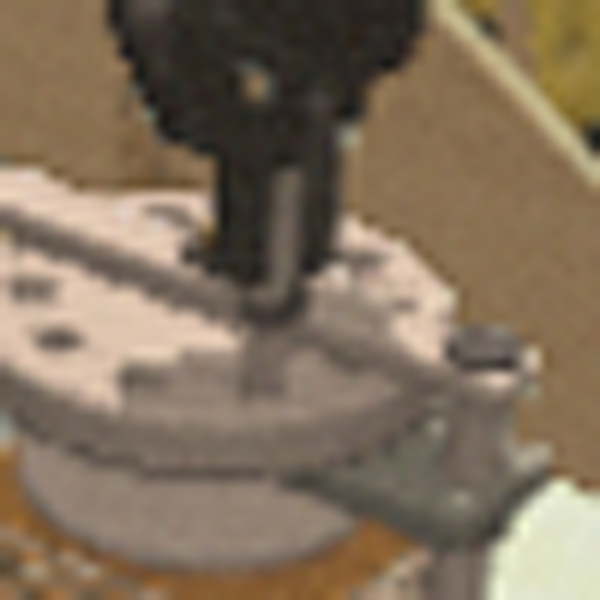

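Request:
servo_tool --increments '[2.0, 1.6, 0, 0, 3.8, 3.3, 0, 0, 5.7, 4.9, 0, 0, 7.6, 6.4, 0, 0, 9.6, 7.8, 0, 0]'

```text
clock: 15.6
eef_pos: [483.0, -70.6, 134.4]
eef_rot: [-0.003, 0.0, 1.0, -0.001]
contact_force: [-4.1, -5.4, 1.0]
width: 13.0
```

Request:
servo_tool --increments '[2.0, 1.3, 0, 0, 4.1, 2.6, 0, 0, 6.2, 3.7, 0, 0, 8.4, 4.7, 0, 0, 10.7, 5.5, 0, 0]'

```text
clock: 16.1
eef_pos: [492.5, -65.2, 134.2]
eef_rot: [-0.004, 0.0, 1.0, -0.001]
contact_force: [-5.1, -4.2, 1.5]
width: 12.5
```

Request:
servo_tool --increments '[2.3, 0.8, 0, 0, 4.6, 1.4, 0, 0, 7.0, 1.9, 0, 0, 9.3, 2.3, 0, 0, 11.7, 2.6, 0, 0]'

```text
clock: 16.6
eef_pos: [502.8, -61.8, 133.8]
eef_rot: [-0.006, 0.0, 1.0, -0.001]
contact_force: [-6.4, -4.0, 1.8]
width: 12.6
```

Request:
servo_tool --increments '[1.6, -0.2, 0, 0, 3.2, -0.4, 0, 0, 4.8, -0.7, 0, 0, 6.4, -0.8, 0, 0, 8.0, -0.9, 0, 0]'

```text
clock: 17.1
eef_pos: [507.4, -61.3, 133.3]
eef_rot: [-0.009, -0.0, 1.0, 0.0]
contact_force: [-9.9, -0.6, 5.9]
width: 12.8
```

Request:
servo_tool --increments '[1.6, -0.2, 0, 0, 3.2, -0.4, 0, 0, 4.8, -0.6, 0, 0, 6.4, -0.9, 0, 0, 8.0, -1.2, 0, 0]'

```text
clock: 17.6
eef_pos: [513.6, -61.3, 132.9]
eef_rot: [-0.011, -0.0, 1.0, 0.001]
contact_force: [-13.2, 0.9, 4.5]
width: 12.6
```

```bash
python3 - <<'E'
from h import *
b,d=bot.get_image('scene')
s=bot.get_state(); print(s['clock'],s['eef_pos'],s['eef_rot'],s['contact_force'],s['wrist_torque'])
save('s14',b,(255,115,335,175),9)
t,d=bot.get_image('top');save('t14',t,(330,115,430,220),5)
s=bot.get_state(); print(s['clock'],s['eef_pos'],s['contact_force'])
r=bot.place_of('pin_top','scene');print(r)
r=bot.place_of('boss_top','scene');print(r)
s=bot.get_state(); print(s['clock'],s['eef_pos'],s['contact_force'])
E
```

```text
17.65 [513.91338074 -61.32495506 132.93089826] [-1.11006710e-02 -4.49561982e-04  9.99937899e-01  8.78461273e-04] [-11.85274546   0.72690768   5.26506925] [ 0.29804245  3.13451373 -0.06486236]
17.7 [513.87489254 -61.31420151 132.89329217] [-11.46775739   1.51968352   5.8288808 ]
[]
[{'point': [289.9, 143.5], 'p': 0.85}]
17.8 [513.86269387 -61.31776446 132.91411364] [-11.60828956   0.8398707    5.51176327]
```

View pics/s14.png

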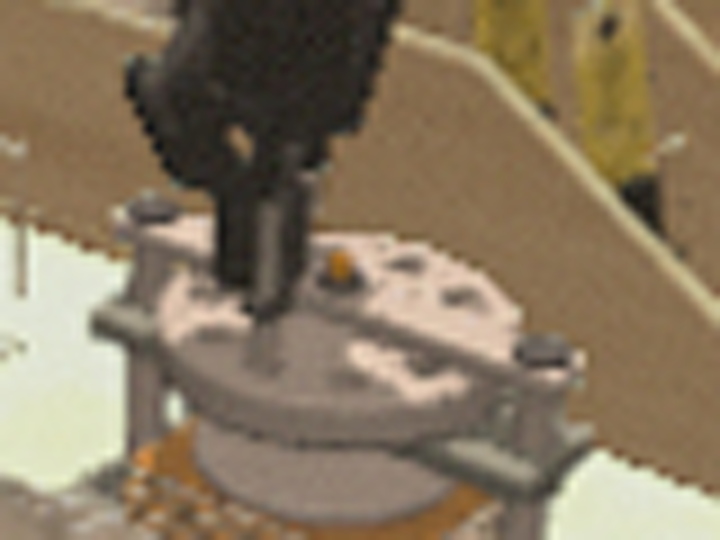

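View pics/t14.png

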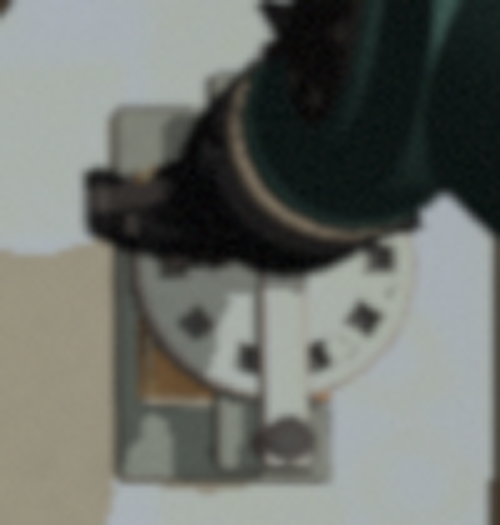

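```bash
cat > phase.py <<'E'
from h import *
def phase(t,verbose=True):
    C=np.array([512.5,-106.2]); N=600; ii,jj=np.mgrid[:N,:N]; X=C[0]+75-ii*0.25; Y=C[1]+75-jj*0.25
    K,R,tt=cam('top'); q=(np.stack([X,Y,np.full_like(X,104.)],-1)@R.T+tt)@K.T
    im=cv2.remap(t,(q[...,0]/q[...,2]).astype(np.float32),(q[...,1]/q[...,2]).astype(np.float32),cv2.INTER_CUBIC)
    g=cv2.GaussianBlur(cv2.cvtColor(im,cv2.COLOR_RGB2GRAY),(0,0),2); bg=cv2.medianBlur(g,101).astype(int)
    n,l,st,ce=cv2.connectedComponentsWithStats(((bg-g)>30).astype(np.uint8))
    for k in range(1,n):
        x=C[0]+75-ce[k][1]*.25; y=C[1]+75-ce[k][0]*.25; rr=np.hypot(x-C[0],y-C[1])
        if 60<st[k][4]/16<220 and 40<rr<52: a=np.degrees(np.arctan2(y-C[1],x-C[0])); print(st[k][4]/16,round(rr,1),round(a,1),'mod36',round(a%36,1))
def yel(b,box=None):
    f=b[135:155,280:305].astype(float); s=(f[...,0]-f[...,2]); s=np.clip(s-45,0,None); s[s<15]=0
    s[:, :4]=0
    v,u=np.mgrid[135:155,280:305]; 
    print('yellow mass',s.sum().round(),'centroid',(s*u).sum()/s.sum(),(s*v).sum()/s.sum(),'rows',dict(zip(range(135,155),s.sum(1).round().astype(int))))
E
python3 - <<'E'
from phase import *
b,_=bot.get_image('scene'); t,_=bot.get_image('top'); phase(t); yel(b); yel(np.load('scene0.npz')['im'])
np.savez('f15.npz',b=b,t=t)
def up(n,box=(255,115,335,175),S=9):
    im=cv2.imread('pics/'+n+'.png')[:,:,::-1]; o=np.zeros((384,512,3),np.uint8); o[box[1]:box[3],box[0]:box[2]]=cv2.resize(im,None,fx=1/S,fy=1/S,interpolation=cv2.INTER_AREA); return o
yel(up('s10')); yel(up('s14'))
a=np.hstack([cv2.resize(x[135:155,282:302],None,fx=18,fy=18,interpolation=cv2.INTER_CUBIC) for x in (up('s10'),b)]); save('pin15',a)
s=bot.get_state(); print(s['clock'],s['eef_pos'],s['contact_force'])
E
```

```text
99.1875 46.8 -91.1 mod36 16.9
168.8125 45.6 -124.8 mod36 19.2
120.375 45.3 127.0 mod36 19.0
130.1875 45.9 -159.3 mod36 20.7
yellow mass 350.0 centroid 292.5 143.81142857142856 rows {135: np.int64(0), 136: np.int64(0), 137: np.int64(0), 138: np.int64(0), 139: np.int64(0), 140: np.int64(0), 141: np.int64(0), 142: np.int64(0), 143: np.int64(143), 144: np.int64(130), 145: np.int64(77), 146: np.int64(0), 147: np.int64(0), 148: np.int64(0), 149: np.int64(0), 150: np.int64(0), 151: np.int64(0), 152: np.int64(0), 153: np.int64(0), 154: np.int64(0)}
yellow mass 675.0 centroid 292.6977777777778 141.56444444444443 rows {135: np.int64(32), 136: np.int64(47), 137: np.int64(30), 138: np.int64(61), 139: np.int64(46), 140: np.int64(32), 141: np.int64(0), 142: np.int64(17), 143: np.int64(120), 144: np.int64(182), 145: np.int64(108), 146: np.int64(0), 147: np.int64(0), 148: np.int64(0), 149: np.int64(0), 150: np.int64(0), 151: np.int64(0), 152: np.int64(0), 153: np.int64(0), 154: np.int64(0)}
yellow mass 397.0 centroid 291.98488664987406 143.59445843828715 rows {135: np.int64(0), 136: np.int64(0), 137: np.int64(0), 138: np.int64(0), 139: np.int64(15), 140: np.int64(15), 141: np.int64(0), 142: np.int64(0), 143: np.int64(120), 144: np.int64(153), 145: np.int64(94), 146: np.int64(0), 147: np.int64(0), 148: np.int64(0), 149: np.int64(0), 150: np.int64(0), 151: np.int64(0), 152: np.int64(0), 153: np.int64(0), 154: np.int64(0)}
yellow mass 306.0 centroid 292.4281045751634 143.85294117647058 rows {135: np.int64(0), 136: np.int64(0), 137: np.int64(0), 138: np.int64(0), 139: np.int64(0), 140: np.int64(0), 141: np.int64(0), 142: np.int64(0), 143: np.int64(114), 144: np.int64(123), 145: np.int64(69), 146: np.int64(0), 147: np.int64(0), 148: np.int64(0), 149: np.int64(0), 150: np.int64(0), 151: np.int64(0), 152: np.int64(0), 153: np.int64(0), 154: np.int64(0)}
17.9 [513.87137165 -61.31787041 132.89496865] [-11.53165047   0.699158     4.65332543]
```

View pics/pin15.png

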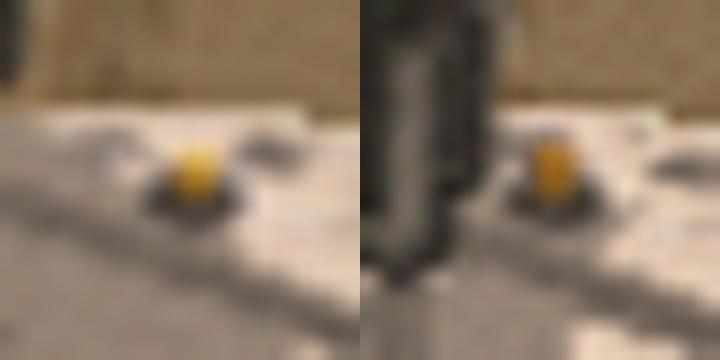

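Request:
servo_tool --increments '[1.2, -0.1, 0.4, 0, 2.4, -0.2, 0.8, 0, 3.6, -0.4, 1.2, 0, 4.8, -0.7, 1.5, 0]'

```text
clock: 18.3
eef_pos: [516.2, -61.6, 133.4]
eef_rot: [-0.014, -0.0, 1.0, 0.001]
contact_force: [-13.2, 2.7, 1.0]
width: 12.8
```

```bash
python3 - <<'E'
from phase import *
s=bot.get_state(); print(s['clock'],s['eef_pos'],s['contact_force'])
b,_=bot.get_image('scene'); t,_=bot.get_image('top'); phase(t); np.savez('f16.npz',b=b,t=t)
def up(n,box=(255,115,335,175),S=9):
    im=cv2.imread('pics/'+n+'.png')[:,:,::-1]; o=np.zeros((384,512,3),np.uint8); o[box[1]:box[3],box[0]:box[2]]=cv2.resize(im,None,fx=1/S,fy=1/S,interpolation=cv2.INTER_AREA); return o
a=np.hstack([cv2.resize(x[137:152,286:300],None,fx=18,fy=18,interpolation=cv2.INTER_CUBIC) for x in (up('s10'),np.load('f15.npz')['b'],b)]); save('pin16',a)
s=bot.get_state(); print(s['clock'],s['eef_pos'],s['contact_force'])
E
```

```text
18.3 [516.21412927 -61.59991541 133.40691038] [-13.20023857   2.65075042   1.04386985]
141.75 46.3 -92.8 mod36 15.2
121.8125 45.3 124.1 mod36 16.1
163.75 45.5 -127.8 mod36 16.2
102.9375 46.0 -160.8 mod36 19.2
18.4 [516.39257137 -61.57793628 133.34878837] [-12.9929712    2.24743078   1.826195  ]
```

View pics/pin16.png

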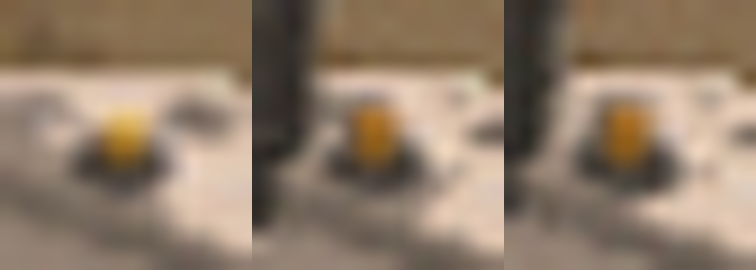

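Request:
servo_tool --increments '[1.2, -0.2, 0, 0, 2.4, -0.4, 0, 0, 3.6, -0.6, 0, 0, 4.6, -0.8, 0, 0]'

```text
clock: 18.8
eef_pos: [519.9, -62.0, 133.2]
eef_rot: [-0.015, -0.001, 1.0, 0.001]
contact_force: [-14.2, 3.0, 2.8]
width: 12.4
```

```bash
python3 - <<'E'
from phase import *
s=bot.get_state(); print(s['clock'],s['eef_pos'],s['contact_force'])
b,_=bot.get_image('scene'); t,_=bot.get_image('top'); phase(t); np.savez('f17.npz',b=b,t=t)
s=bot.get_state(); print(s['clock'],s['eef_pos'],s['contact_force'])
E
```

```text
18.8 [519.93713613 -61.96088071 133.16144518] [-14.23269507   3.03388294   2.76451583]
171.8125 45.7 -96.5 mod36 11.5
116.8125 45.3 119.7 mod36 11.7
171.0 45.7 -132.1 mod36 11.9
18.9 [520.09186227 -61.98547945 133.17624533] [-13.50789157   2.40509042   3.46063974]
```

Request:
servo_tool --increments '[-2, 0.3, 0, 0, -4, 0.6, 0, 0, -6, 0.9, 0, 0, -8, 1.2, 0, 0, -10, 1.4, 0, 0]'

```text
clock: 19.4
eef_pos: [518.6, -61.6, 134.6]
eef_rot: [-0.005, -0.001, 1.0, 0.0]
contact_force: [-4.7, 1.2, -3.7]
width: 13.2
```

Request:
servo_tool --increments '[0, 0, 0, 0, 0, 0, 0, 0]'

```text
clock: 19.6
eef_pos: [518.7, -61.6, 134.8]
eef_rot: [-0.005, -0.001, 1.0, 0.001]
contact_force: [-6.7, 0.7, -3.9]
width: 12.2
```

Request:
servo_tool --increments '[-1.3, 0.1, 0, 0, -2.6, 0.2, 0, 0, -3.8, 0.3, 0, 0, -4.5, 0.4, 0, 0, -4.5, 0.4, 0, 0]'

```text
clock: 20.1
eef_pos: [517.9, -61.7, 136.0]
eef_rot: [-0.001, -0.001, 1.0, 0.0]
contact_force: [-5.2, -0.1, -3.5]
width: 12.6
```

```bash
python3 - <<'E'
from phase import *
s=bot.get_state(); print(s['clock'],s['eef_pos'],s['eef_rot'],s['contact_force'])
b,_=bot.get_image('scene'); t,_=bot.get_image('top'); phase(t); np.savez('f18.npz',b=b,t=t)
s=bot.get_state(); print(s['clock'],s['eef_pos'],s['contact_force'])
E
```

```text
20.1 [517.89412823 -61.6802276  136.00160988] [-1.36907032e-03 -6.88343685e-04  9.99998809e-01  1.83606222e-04] [-5.1896773  -0.14822478 -3.49405275]
141.1875 46.3 -96.4 mod36 11.6
120.0 45.2 120.4 mod36 12.4
170.0 45.4 -131.4 mod36 12.6
61.75 46.4 -162.9 mod36 17.1
20.2 [517.85450812 -61.62933237 135.99066021] [-5.81176413  1.31427334 -3.09186414]
```

Request:
servo_tool --increments '[-1.3, 0, 0, 0, -2.6, 0, 0, 0, -3.8, 0, 0, 0, -4, 0, 0, 0, -4, 0, 0, 0]'

```text
clock: 20.7
eef_pos: [516.8, -61.7, 136.8]
eef_rot: [0.002, -0.001, 1.0, 0.0]
contact_force: [-0.5, 1.7, -2.5]
width: 12.8
```

```bash
python3 - <<'E'
from phase import *
s=bot.get_state(); print(s['clock'],s['eef_pos'],s['eef_rot'],s['contact_force'],s['wrist_torque'])
b,_=bot.get_image('scene'); t,_=bot.get_image('top'); phase(t); save('s19',b,(255,100,335,170),9)
E
```

```text
20.7 [516.78640201 -61.67197226 136.80351878] [ 1.57380672e-03 -7.35924127e-04  9.99998485e-01  1.04948953e-04] [-0.50373914  1.71718113 -2.46893419] [ 0.53883607  0.32167362 -0.0342101 ]
122.5625 46.7 -96.5 mod36 11.5
118.8125 45.2 121.0 mod36 13.0
167.5625 45.5 -131.0 mod36 13.0
68.5 46.5 -162.7 mod36 17.3
```

View pics/s19.png

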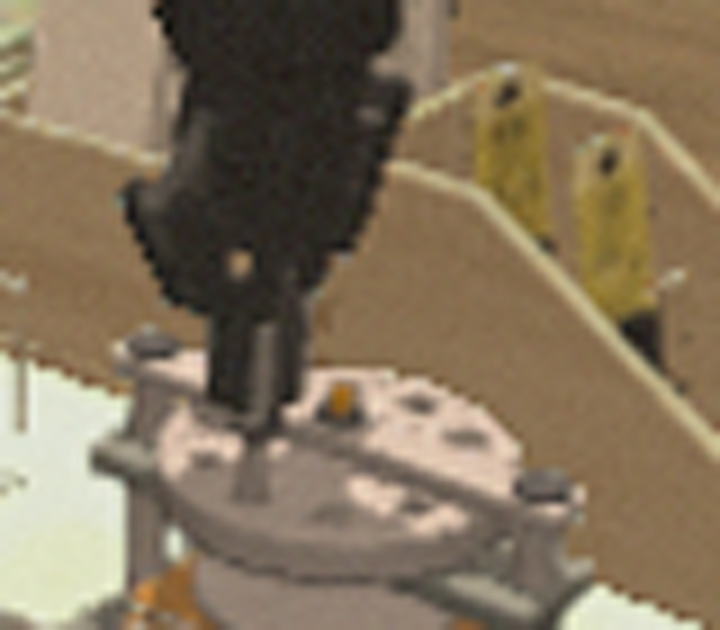

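Request:
servo_tool --increments '[0, 0, 4, 0, 0, 0, 9, 0, 0, 0, 16, 0, 0, 0, 32, 0, 0, 0, 60, 0]'

```text
clock: 21.3
eef_pos: [514.7, -62.6, 196.5]
eef_rot: [-0.001, -0.0, 1.0, -0.0]
contact_force: [-0.2, -0.3, -0.5]
width: 12.5
```

```bash
python3 - <<'E'
from phase import *
s=bot.get_state(); print(s['clock'],s['eef_pos'],s['eef_rot'],s['contact_force'],s['wrist_torque'])
b,_=bot.get_image('scene'); t,_=bot.get_image('top'); phase(t); save('s20',b,(265,80,335,155),8);save('t20',t,(330,115,430,220),5)
s=bot.get_state();e=s['eef_pos']; print(e)
for dz in(-42.2,-25,-12): print((proj('scene',e+[.3,.2,dz])-[265,80]+.5)*8)
E
```

```text
21.3 [514.7325007  -62.64275288 196.52528439] [-7.70785827e-04 -2.69225906e-04  9.99999617e-01 -3.16263514e-04] [-0.22320149 -0.27585137 -0.53862826] [ 0.01179264 -0.0154371   0.02824074]
110.3125 45.4 85.4 mod36 13.4
145.125 46.0 -95.9 mod36 12.1
122.5625 45.3 121.1 mod36 13.1
167.9375 45.5 -130.9 mod36 13.1
68.4375 46.6 -162.7 mod36 17.3
[518.71569788 -62.95020559 200.25681358]
[148.10691575 465.47699658]
[150.30116051 422.45224079]
[151.98735582 389.38931991]
```

View pics/s20.png

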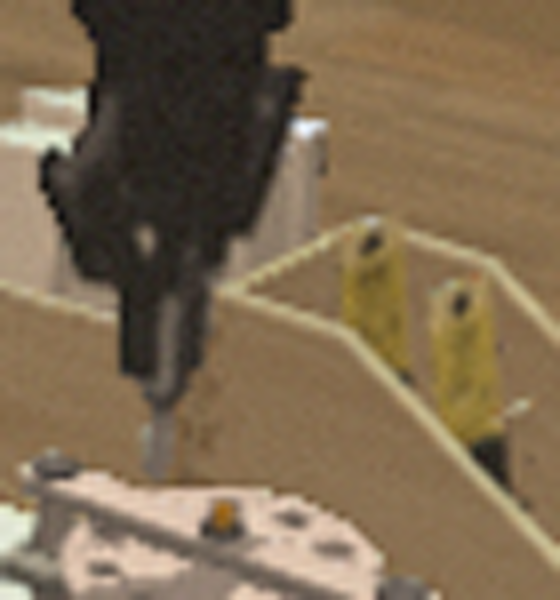

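View pics/t20.png

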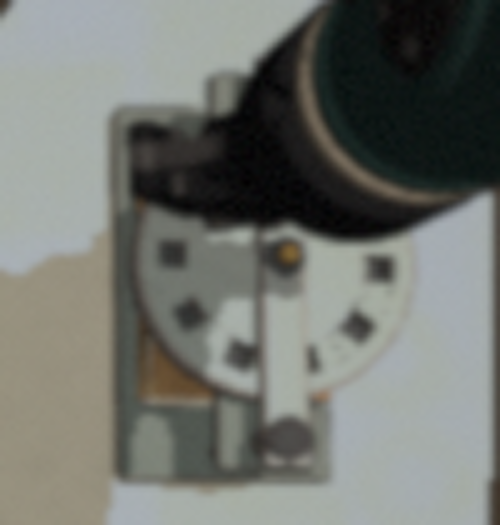

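Request:
servo_tool --increments '[-3, 25, 0, 0, -8, 65, 0, 0, -13, 110, 0, 0, -18, 155, 0, 0, -23, 195, 0, 0]'

```text
clock: 21.9
eef_pos: [492.4, 135.0, 196.5]
eef_rot: [0.001, -0.001, 1.0, 0.0]
contact_force: [1.2, -0.3, -1.3]
width: 12.7
```

Request:
servo_tool --increments '[-5, 40, 0, 0, -10, 80, 0, 0, -14, 115, 0, 0, -17, 138, 0, 0, -18, 147, 0, 0]'

```text
clock: 22.4
eef_pos: [473.9, 283.4, 196.4]
eef_rot: [0.001, -0.003, 1.0, 0.001]
contact_force: [0.0, -0.3, -0.8]
width: 13.0
```

Request:
servo_tool --increments '[0, 0, 0, 0, 0, 0, 0, 0, 0, 0, 0, 0, 0, 0, 0, 0]'

```text
clock: 22.8
eef_pos: [474.7, 278.2, 196.3]
eef_rot: [0.0, 0.001, 1.0, -0.0]
contact_force: [-0.1, -0.1, -1.7]
width: 13.0
```

```bash
python3 - <<'E'
from phase import *
b,_=bot.get_image('scene'); t,_=bot.get_image('top'); phase(t); np.savez('f21.npz',b=b,t=t); save('s21',b,(175,150,265,250),6)
s=bot.get_state();e=s['eef_pos']; print(s['clock'],e,s['eef_rot'],s['contact_force'])
for dz in(-42.2,-25,-12): print((proj('scene',e+[.3,.2,dz])-[175,150]+.5)*6)
E
```

```text
151.875 45.9 -23.8 mod36 12.2
165.875 45.3 49.2 mod36 13.2
179.9375 45.6 -58.8 mod36 13.2
159.9375 45.1 85.0 mod36 13.0
183.8125 45.6 -94.8 mod36 13.2
164.875 45.0 121.2 mod36 13.2
178.0 45.4 -130.7 mod36 13.3
80.375 46.4 -162.4 mod36 17.6
22.9 [474.55880868 278.87478455 196.34806901] [ 5.97315859e-05  2.75546334e-04  9.99999943e-01 -1.88233351e-04] [-0.1758394   0.21095236 -1.62878434]
[226.03650531 292.91926643]
[222.95301107 255.51935109]
[220.57175085 226.63688075]
```

View pics/s21.png

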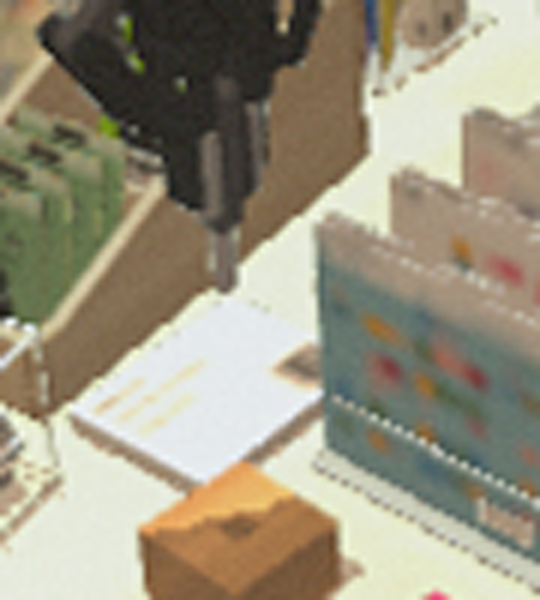

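Request:
servo_tool --increments '[1, 0.1, -25, 0, 2, 0.2, -60, 0, 2.9, 0.3, -90, 0, 2.9, 0.3, -107, 0, 2.9, 0.3, -110, 0]'

```text
clock: 23.4
eef_pos: [475.9, 279.1, 84.2]
eef_rot: [-0.002, -0.0, 1.0, -0.001]
contact_force: [0.0, -0.0, -1.1]
width: 12.6
```

Request:
servo_tool --increments '[0, 0, 0, 0, 0, 0, 0, 0, 0, 0, 0, 0]'

```text
clock: 23.7
eef_pos: [478.0, 280.8, 87.6]
eef_rot: [0.001, -0.001, 1.0, 0.001]
contact_force: [0.9, 0.3, -0.7]
width: 12.8
```

```bash
python3 - <<'E'
from phase import *
b,_=bot.get_image('scene'); save('s22',b,(190,195,240,245),12)
s=bot.get_state();e=s['eef_pos']; print(s['clock'],e,s['eef_rot'],s['contact_force'])
for dz in(-42.2,-25,-12): print((proj('scene',e+[.3,.2,dz])-[190,195]+.5)*12)
print('hole',(proj('scene',(478,279.6,36))-[190,195]+.5)*12)
E
```

```text
23.75 [477.85625256 280.78259056  87.48617307] [ 9.79761978e-04 -5.98025246e-04  9.99999127e-01  6.54433335e-04] [-0.16308111 -0.32035224 -1.46581531]
[289.53635058 478.2786    ]
[284.01603018 413.83438968]
[279.75955582 364.14431564]
hole [297.73689599 509.2051645 ]
```

View pics/s22.png

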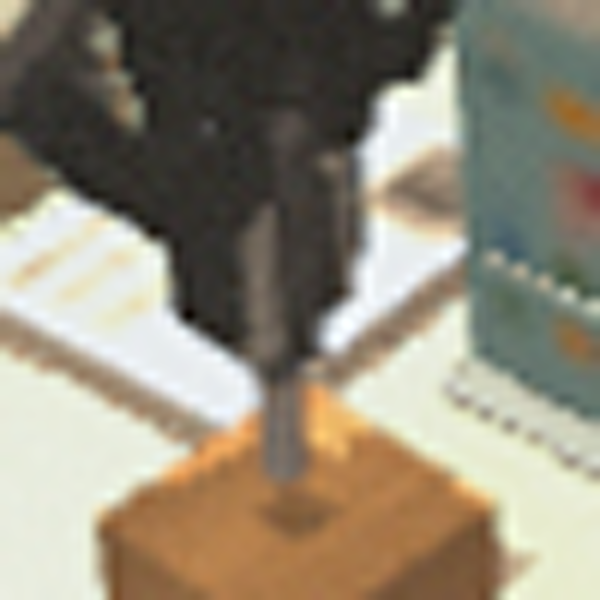

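Request:
servo_tool --increments '[-0.4, -1.5, 0, 0, -0.4, -1.5, -3, 0, -0.4, -1.5, -7, 0, -0.4, -1.5, -11, 0, -0.4, -1.5, -13, 0]'

```text
clock: 24.25
eef_pos: [476.4, 278.7, 72.7]
eef_rot: [-0.0, -0.001, 1.0, -0.0]
contact_force: [-0.2, 0.2, -2.1]
width: 12.3
```

Request:
servo_tool --increments '[0, 0, -1, 0, 0, 0, -3, 0, 0, 0, -5, 0, 0, 0, -7, 0]'

```text
clock: 24.65
eef_pos: [476.8, 278.9, 66.2]
eef_rot: [0.0, -0.001, 1.0, 0.0]
contact_force: [-0.3, -0.3, -1.4]
width: 12.6
```

Request:
servo_tool --increments '[0.3, 0.2, -3, 0, 0.4, 0.3, -6, 0, 0.4, 0.3, -9, 0, 0.4, 0.3, -12, 0, 0.4, 0.3, -14, 0]'

```text
clock: 25.15
eef_pos: [477.0, 279.0, 51.9]
eef_rot: [-0.0, -0.001, 1.0, -0.0]
contact_force: [0.1, -0.3, -1.4]
width: 12.8
```

Request:
servo_tool --increments '[0, 0, 0, 0, 0, 0, -0.5, 0, 0, 0, -1, 0]'

```text
clock: 25.45
eef_pos: [477.2, 279.2, 51.4]
eef_rot: [0.0, -0.001, 1.0, 0.0]
contact_force: [0.0, 0.6, -0.8]
width: 12.6
```

Request:
servo_tool --increments '[0, 0, -0.5, 0, 0, 0, -1, 0, 0, 0, -1.5, 0, 0, 0, -1.5, 0]'

```text
clock: 25.85
eef_pos: [477.2, 279.2, 50.2]
eef_rot: [0.0, -0.001, 1.0, 0.0]
contact_force: [-0.7, -0.3, 3.8]
width: 13.2
```

Request:
servo_tool --increments '[0, 0, 0, 0, 0, 0, 0, 0, 0, 0, 0, 0, 0, 0, 0, 0, 0, 0, 0, 0]' --hand 110 --grip_force 20

```text
clock: 26.35
eef_pos: [477.1, 279.1, 49.7]
eef_rot: [-0.0, -0.001, 1.0, -0.0]
contact_force: [-0.5, -1.1, -0.5]
width: 48.2
```

Request:
servo_tool --increments '[0, 0, 10, 0, 0, 0, 30, 0, 0, 0, 60, 0, 0, 0, 95, 0, 0, 0, 130, 0]'

```text
clock: 26.85
eef_pos: [476.8, 278.9, 181.6]
eef_rot: [-0.0, -0.001, 1.0, -0.0]
contact_force: [1.2, 0.7, -0.6]
width: 48.6
```

Request:
servo_tool --increments '[-10, 20, 10, 0, -25, 55, 20, 0, -40, 95, 20, 0, -50, 130, 20, 0, -60, 160, 20, 0]'

```text
clock: 27.35
eef_pos: [416.1, 441.4, 200.9]
eef_rot: [0.0, -0.001, 1.0, 0.001]
contact_force: [-0.1, 0.2, -0.2]
width: 49.0
```

```bash
python3 - <<'E'
from phase import *
b,_=bot.get_image('scene'); t,_=bot.get_image('top'); phase(t); np.savez('f23.npz',b=b,t=t); save('s23',b,None,1.5); save('t23',t,(120,100,430,250),2.5)
a0=np.load('scene0.npz')['im']
a=np.hstack([cv2.resize(x[137:152,286:300],None,fx=25,fy=25,interpolation=cv2.INTER_CUBIC) for x in (a0,b)]); save('pin23',a)
save('h23',b,(185,190,255,270),7)
s=bot.get_state();print(s['clock'],s['eef_pos'],s['contact_force'],s['width'])
E
```

```text
133.125 45.9 -23.6 mod36 12.4
154.625 45.2 49.9 mod36 13.9
165.625 45.7 -58.3 mod36 13.7
145.875 45.1 85.4 mod36 13.4
166.8125 45.7 -94.4 mod36 13.6
152.4375 44.9 121.9 mod36 13.9
162.8125 45.5 -130.1 mod36 13.9
73.4375 46.4 -162.3 mod36 17.7
27.45 [413.86778214 445.55774244 200.81730332] [-0.49040233  0.53117099  0.24296449] 48.74797990249197
```

View pics/s23.png

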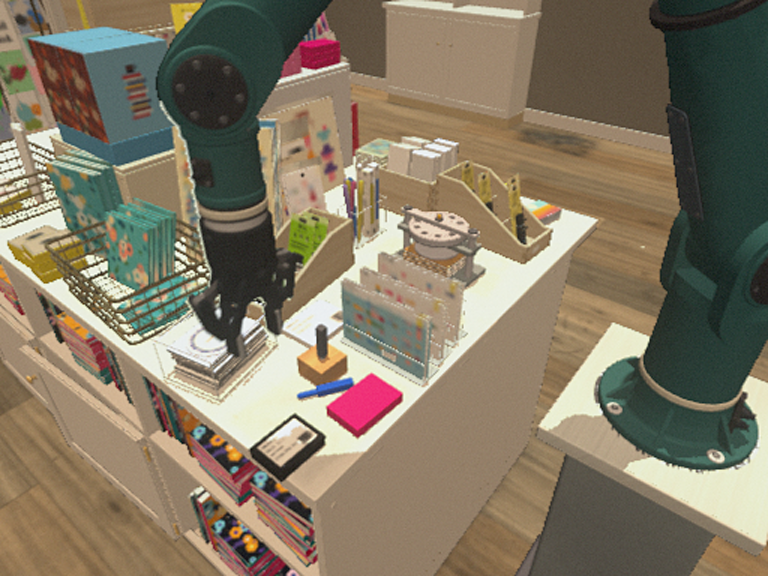

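View pics/h23.png

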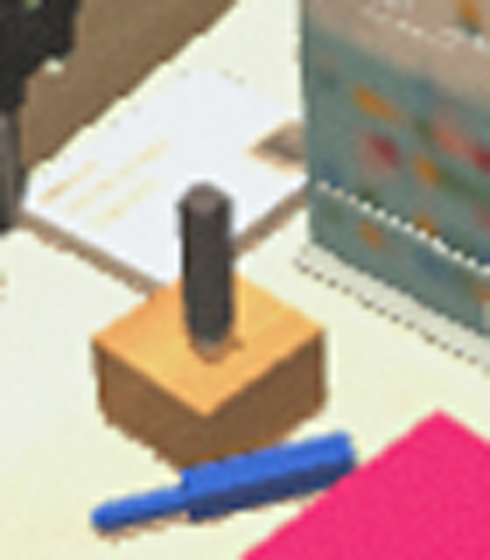

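View pics/pin23.png

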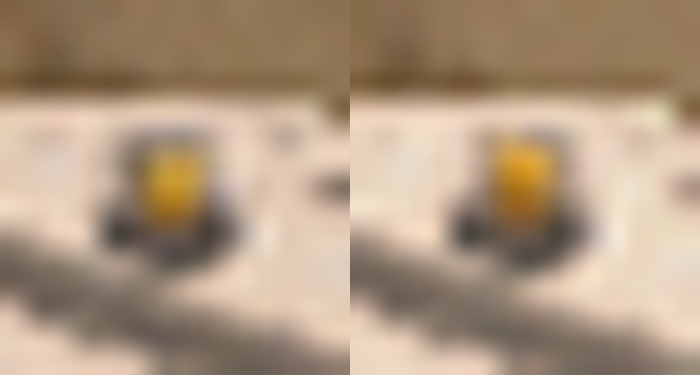

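View pics/t23.png

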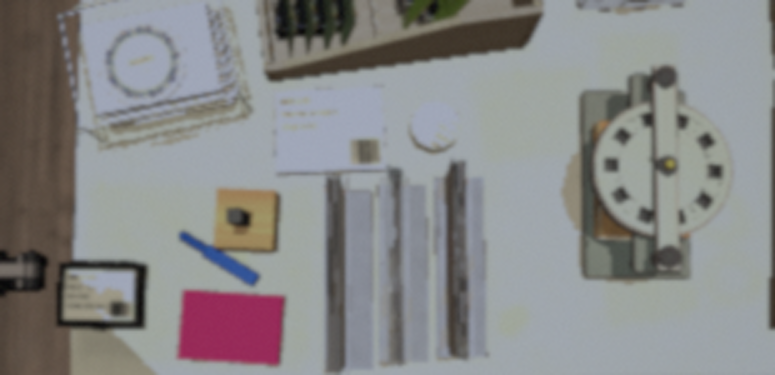

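Request:
servo_tool --increments '[0, 0, 0, 0, 0, 0, 0, 0, 0, 0, 0, 0, 0, 0, 0, 0, 0, 0, 0, 0]'

```text
clock: 27.95
eef_pos: [417.6, 438.3, 199.9]
eef_rot: [0.0, 0.0, 1.0, -0.0]
contact_force: [0.9, 0.6, -1.0]
width: 48.3
```

```bash
python3 - <<'E'
from phase import *
t0=np.load('top0.npz')['im']; print('start'); phase(t0)
t,_=bot.get_image('top'); print('now');phase(t)
b0=np.load('scene0.npz')['im']
for n,bx in [('mag',(185,208,240,250)),('ink',(135,195,185,235)),('carton+roll',(225,128,310,172))]:
    g0,g1=[cv2.cvtColor(x,cv2.COLOR_RGB2GRAY)[bx[1]:bx[3],bx[0]:bx[2]].astype(np.float32) for x in (t0,t)]
    print(n,cv2.phaseCorrelate(g0,g1))
s=bot.get_state();print(s['clock'],s['eef_pos'])
E
```

```text
start
112.0 45.8 -22.5 mod36 13.5
151.625 45.3 51.7 mod36 15.7
163.4375 45.7 -56.2 mod36 15.8
148.375 45.1 87.9 mod36 15.9
168.375 45.7 -92.2 mod36 15.8
148.125 45.1 123.8 mod36 15.8
159.9375 45.5 -128.3 mod36 15.7
91.5 46.2 -161.2 mod36 18.8
now
132.375 45.8 -23.5 mod36 12.5
157.0625 45.2 49.9 mod36 13.9
165.8125 45.8 -58.2 mod36 13.8
146.875 45.1 85.7 mod36 13.7
163.6875 45.7 -94.2 mod36 13.8
153.4375 44.9 121.9 mod36 13.9
161.9375 45.6 -130.1 mod36 13.9
72.6875 46.4 -162.3 mod36 17.7
mag ((0.03335733593695167, 0.42671817993092276), 0.9518791883080094)
ink ((-0.06121159071228632, -0.17801844069095552), 0.7371689858436584)
carton+roll ((-0.04479151558630434, 0.5145383354188411), 1.0059511270640809)
28.0 [417.49920927 438.51559853 199.84813677]
```

```bash
python3 - <<'E'
from station import bot
print(bot.sign_off())
E
```

```text
the job is handed in; nothing more can be done
None
```

The cards are pressed, the bar is back upright in its block, and I handed the job in at about 28 s of the allowed 64 s; no verdict is reported at hand-in.

**What I did:** I took the dark-handled bar from the block and turned the collar clockwise in two strokes on its left side, about 92° and then 56°. The force rose from about 7 N (thread drag) to about 14 N while moving and 13.7 N at rest. I then eased off the load, lifted the bar out and put it back.

**Last checks:**
- **Collar and pin:** the collar sprang back about 2° and ended about 146° (2.55 rad) from its start. The indicator pin stands visibly higher, about 2 to 2.5 mm, though a pixel covers about 3 mm there, so that is rough.
- **Bar and tool:** the bar stands in the block, and the gripper is open and clear of everything.
- **Bystanders:** none moved in the pictures, beyond shifts of about half a pixel (about 1 mm), which I take to be measuring error.

**What disagreed:**
- The wrist force read about 1 N higher than the description would give. I measured 7 to 7.5 N of drag against the stated 4 to 6.5 N. So the true force at the socket was probably 12 to 14 N.
- The collar crept back about 0.7° over the last few seconds before hand-in, and had nearly stopped.
- The blue look-alike bar was standing free at the start and had fallen over by the time of my first picture near the block. My tool was never below 157 mm there and felt no contact, so I left it lying.

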